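# Stack two pivot sets on the assembly pins

### The job

Build the two handle pivot sets on their pins. On the square wooden stand put the wide ring first, then the one-armed lever, then the domed cap on top; on the round steel stand put the narrow ring first, then the two-armed handle. Each part must sit flat and fully down on the one below, and the wooden offcut and the two small wooden blocks stay where they lie.

Things in the scene. Friction and masses are not known exactly. Their poses are not given: they have to be found in the camera images.
- square_stand: Fixed assembly stand: square wooden base 90 x 90 mm, 20 mm high, with an upright steel pin at its centre, 12 mm in diameter with a tapered tip, rising 50 mm above the base (its top is 70 mm above the table). Origin at the centre of the base's underside, on the pin's axis, at table height; z up.
- round_stand: Fixed assembly stand: round dark steel base 90 mm in diameter, 20 mm high, with the same pin at its centre (12 mm in diameter, tapered tip, top 50 mm above the base and 70 mm above the table). Origin at the centre of the base's underside, on the pin's axis, at table height; z up.
- wide_ring_mid (a point): Loose dark steel ring lying flat, 58 mm outside diameter, 16 mm high, about 100 g. The bore is 20 mm in diameter and goes right through; a stand's 12 mm pin passes through it. This point is its centre, on the bore's axis, half-way up (8 mm above its underside); z along the bore, up.
- narrow_ring_mid (a point): Loose dark steel ring lying flat, 38 mm outside diameter, 18 mm high, about 80 g. The bore is 20 mm in diameter and goes right through; a stand's 12 mm pin passes through it. This point is its centre, on the bore's axis, half-way up (9 mm above its underside); z along the bore, up.
- lever_mid (a point): Loose one-armed lever, 220 g, nearly all in its round dark steel hub: 44 mm diameter, 24 mm high, 20 mm through bore. One black plastic arm along +x, 18 mm wide (end 22), 12 mm thick, underside 7 mm above the hub's, ends 96 mm from the hub axis. Stays level when carried by the hub, gripped across its y sides. Point: hub centre, on the bore axis, 12 mm above its underside; z up.
- tee_mid (a point): Loose two-armed handle, 240 g: round dark steel hub, 44 mm diameter, 24 mm high, 20 mm through bore. Two black plastic arms along +x and -x, 18 mm wide (ends 22), 12 mm thick, underside 7 mm above the hub's, each ends 66 mm from the hub axis. Hub can be gripped across its y sides. Point: hub centre, on the bore axis, 12 mm above its underside; z up.
- cap_mid (a point): Loose black plastic cap, 40 mm in diameter, 30 mm high in all: straight-sided for 24 mm, then a shallow dome; about 50 g. It stands dome up with a blind bore 20 mm in diameter and 14 mm deep in its underside, which goes over the end of the pin. This point is its centre, on its axis, half-way up (15 mm above its underside); z up.
- offcut_mid (a point): Bystander: loose light wooden cube offcut, 40 x 40 x 28 mm, to be left where it lies. This point is its centre.
- left_chock_mid (a point): Bystander: small loose wooden block, 26 x 20 mm and 14 mm high, on the left (+y) side of the table, to be left where it lies. This point is its centre.
- right_chock_mid (a point): Bystander: small loose wooden block, 26 x 20 mm and 14 mm high, on the right (-y) side of the table, to be left where it lies. This point is its centre.
Things that resemble listed ones, but are neither listed nor needed, are in the scene too. Leave any red look-alike of the part that bears wide_ring_mid alone. What is shaped like the part that bears lever_mid but yellow is not meant.

How it is judged:
At the end, for the whole second after the job is handed in: Square stand, upwards: wide ring on the base, lever, cap; round stand: narrow ring on the base, two-armed handle. Each within 7 mm of the pin axis, within 4 mm of its seated height, level within 0.1 rad, released and slower than 0.02 m/s (horizontal distance between each of wide_ring_mid, lever_mid, cap_mid and square_stand below 0.007 m and z of wide_ring_mid in the frame of square_stand between 0.024 and 0.032 m and angle between the z axis of each of wide_ring_mid, lever_mid, cap_mid and the z axis of square_stand, either way round below 0.1 rad and linear speed of each of wide_ring, lever, cap, narrow_ring, tee below 0.02 m/s and z of lever_mid in the frame of square_stand between 0.044 and 0.052 m and z of cap_mid in the frame of square_stand between 0.071 and 0.079 m and horizontal distance between each of narrow_ring_mid, tee_mid and round_stand below 0.007 m and z of narrow_ring_mid in the frame of round_stand between 0.025 and 0.033 m and angle between the z axis of each of narrow_ring_mid, tee_mid and the z axis of round_stand, either way round below 0.1 rad and z of tee_mid in the frame of round_stand between 0.046 and 0.054 m); the robot touches nothing.
It fails at once if the wooden offcut is moved by more than 15 mm (distance of offcut_mid from where it was at the start of the episode above 0.015 m).
It fails at once if the left small wooden block is moved by more than 15 mm (distance of left_chock_mid from where it was at the start of the episode above 0.015 m).
It fails at once if the right small wooden block is moved by more than 15 mm (distance of right_chock_mid from where it was at the start of the episode above 0.015 m).
It also fails if it takes over 141 s, if anything falls off the work surface, if the arm or the gripper's body presses on something with over 40 N, if the wrist force passes 120 N, or if a joint passes its speed limit or range.

### The arm

A 7-joint arm with a two-finger parallel gripper is mounted at the origin on the work surface. World frame = base frame: x ahead of the robot, y to its left, z up, the work surface at z = 0. Lengths are in m, angles in rad, forces in N, time in s.
With the tool pointing down it reaches from about 0.4 to 0.925 m from the base axis. Payload 4.1 kg.
Tool frame: the origin (TCP) lies between the finger pads; the fingertips stand 19 mm ahead of it and the grasp point (between the pads) is the TCP; z points along the fingers, y is the direction in which the jaws open and shut (so a half turn about z gives the same grasp; the last joint's range is limited). The gripper opens to 85 mm and grips with 20 to 120 N. Pads are 22 mm wide; open, the fingers measure 114 mm over their backs; the gripper's body (76 mm by 85 mm) begins 54 mm behind the grasp point. The pads swing forward as they close: fully open they stand 13 mm farther back than shut.
Start: joints at [-1.438, 0.398, 0.045, 1.537, -0.019, 1.207, -0.051], TCP at [0.149, 0.633, 0.217] pointing down, gripper open.
Joint ranges: [-2.82, 2.82], [-0.49, 2.23], [-1.37, 1.46], [0, 2.46], [-1.36, 4.5], [0.23, 2], [-2.94, 2.94]. Speed limits (rad/s): [2.57, 2.57, 3.14, 3.14, 3.14, 3.14, 3.14].

### API

Orientations are given as a rotation vector (axis times angle).
In Python, from rig import manip gives the robot as it stands.
- The arm moves only by the tool servo_tool, never from a script. Its argument "moves" is a list of rows, each an object of numbers: "tx", "ty", "tz": the shift along the tool's x, y, z in cm; "wx", "wy", "wz": the turn, a rotation vector about the tool's x, y, z in rad; "gripper": the closure, from -1 (fully open) to 1 (shut). A call has 1 to 12 rows; each row shifts and turns the commanded pose from where the row before left it, along the tool's axes as they then stand; what a row does not reach is not made up. A row lasts 1/8 s, in which the tool goes at most 62.5 mm and 10.7 degrees, less where a joint would pass 70% of its speed; a pose out of reach is approached as far as the arm can. A call is refused whole if a number of a shift passes 6.25 or a number of a turn 0.188, either way. A call with a gripper value outside its range is refused whole. The fingers move at their own pace and stop on an object; the grip force is fixed at half the most. Time passes only in rows, so rows that do not move let the fingers close. It gives the time, the measured TCP pose, the force and the opening at its end, in the units of the state.
- manip.sense(): the state, without advancing time (a new reading comes with each control period).
- manip.capture(name): name is "side" or "top" or "wrist"; returns (picture, depth): 400x640x3 uint8, red, green, blue; 400x640 float32, m along the optical axis (not along the pixel's ray), 0 where there is no reading.
- manip.calibration(name): a dict with "K" (3x3 intrinsics, pixels), "k1" (the pictures are not rectified: a ray, as slopes to the right and down, at radius r is drawn at 1 + k1 r^2 times it, then the intrinsics apply), "rvec" (rotation vector, rad) and "tvec" (3), from world to camera coordinates, as OpenCV has them. Camera axes: x right, y down, z forward; pixel columns grow to the right and rows downward; lengths in m; the calibration is good to about 2 mm. A picture is of the moment at which its call begins: read the wrist's pose just before it. calibration takes no time and is no camera call; for the wrist camera it gives the pose at the moment of the call.
- manip.sign_off(): hands the job in, once; it reports no verdict.
The state is a dict: "time_s": time; "qpos": joint angles; "qd": joint speeds; "effort": joint torques, N m; "tcp_pos": TCP position; "orientation": TCP orientation; "ft_force": force on the tool from outside, world axes, zero at the start; "wrist_torque": the same for the moment, N m; "gripper_width": opening from 0.0 (shut) to 1.0 (fully open).
Only numpy, scipy, OpenCV 4.12 (cv2) and the standard library are available. Lean on these libraries where they do the work, as an engineer would, in place of code of your own. Each camera call takes 0.05 s, during which the arm holds its last target. There are 200 camera calls.

## Working session

There is one attempt and no reset: what is moved stays moved. The work goes in short steps, Python scripts to look and compute and a tool call to move; the robot and the scene stay as the last step left them, time stands still between calls to the robot, and variables do not carry over. Pictures are saved under pics/ and viewed, about 12 in all and at most 16, crops included, and the job is handed in when it is done.

Besides the shell and the picture viewer there is one more tool, called after "Emit:" as name(argument=value, ...), one argument or row to a line, values as JSON. servo_tool: Moves the arm, as the interface text tells. Its arguments: {"type":"object","properties":{"moves":{"type":"array"}},"required":["moves"]}

```bash
mkdir -p pics; ls; cat > h.py <<'E'
import numpy as np, cv2
from rig import manip
def cal(n):
    c=manip.calibration(n); R=cv2.Rodrigues(np.array(c["rvec"],float))[0]
    return np.array(c["K"],float),c["k1"],R,np.array(c["tvec"],float)
def rays(c,uv):
    K,k1,R,t=c; uv=np.atleast_2d(np.array(uv,float))
    n=cv2.undistortPoints(uv[:,None],K,np.array([k1,0,0,0.]))[:,0]
    return n
def plane(c,uv,z):
    K,k1,R,t=c; n=rays(c,uv); d=np.c_[n,np.ones(len(n))]@R; o=-R.T@t
    return o+d*((z-o[2])/d[:,2])[:,None]
def depthpts(c,uv,dep):
    K,k1,R,t=c; n=rays(c,uv); P=np.c_[n,np.ones(len(n))]*np.array(dep)[:,None]
    return (P-t)@R
def proj(c,P):
    K,k1,R,t=c
    return cv2.projectPoints(np.atleast_2d(np.array(P,float)),R,t,K,np.array([k1,0,0,0.]))[0][:,0]
def tri(c1,u1,c2,u2):
    A=[];b=[]
    for c,u in((c1,u1),(c2,u2)):
        K,k1,R,t=c; n=rays(c,u)[0]; d=R.T@np.r_[n,1]; d/=np.linalg.norm(d); o=-R.T@t
        M=np.eye(3)-np.outer(d,d); A.append(M); b.append(M@o)
    return np.linalg.lstsq(np.vstack(A),np.hstack(b),rcond=None)[0]
E
python3 - <<'E'
from h import *
for n in("top","side","wrist"):
    c=cal(n);p,d=manip.capture(n);cv2.imwrite(f"pics/{n}0.png",p[:,:,::-1]);np.savez(f"{n}0.npz",p=p,d=d,K=c[0],k1=c[1],R=c[2],t=c[3])
    print(n,-c[2].T@c[3],c[2][2],c[0][0,0],c[1])
s=manip.sense();print({k:np.round(v,3) for k,v in s.items()})
E
```

```text
pics
top [ 0.48088442 -0.01732817  1.22910836] [ 0.10114038 -0.01636304 -0.99473759] 459.1170661148428 -0.02870031119732888
side [ 0.02519645 -0.57974015  0.8651588 ] [ 0.51237705  0.47066352 -0.71829354] 423.1804421929673 0.00995958302429311
wrist [0.07085109 0.65104938 0.37277451] [ 0.30647281 -0.07377302 -0.94901631] 340.0930622250578 0.010773644490336956
{'time_s': np.float64(0.15), 'qpos': array([-1.438,  0.399,  0.045,  1.538, -0.019,  1.207, -0.051]), 'qd': array([-0.001, -0.   , -0.   , -0.003,  0.001, -0.003, -0.001]), 'effort': array([ 2.0000e-03, -4.7556e+01,  1.3670e+00, -2.5451e+01,  1.2000e-02,
        7.0000e-03, -0.0000e+00]), 'tcp_pos': array([0.149, 0.632, 0.216]), 'orientation': array([-3.630e-01, -3.121e+00,  2.000e-03]), 'ft_force': array([-0.125, -0.482,  0.569]), 'wrist_torque': array([ 0.012, -0.062, -0.004]), 'gripper_width': np.float64(1.0)}
```

View pics/top0.png

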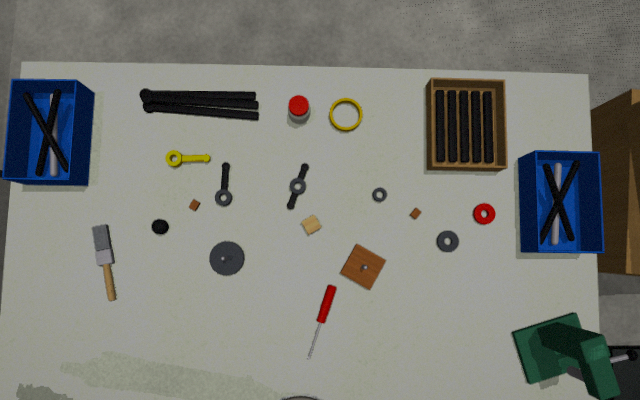

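View pics/side0.png

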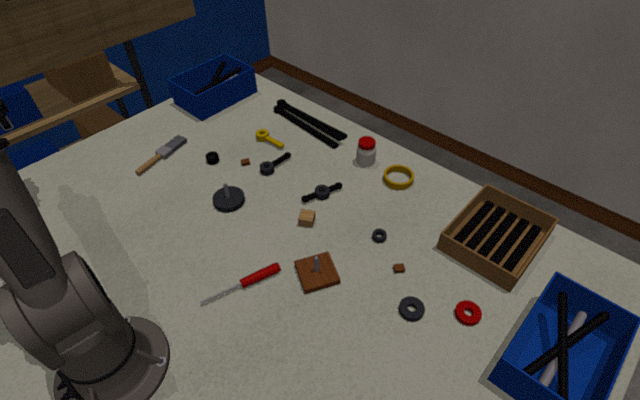

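Top view, listing the candidates:
- **Wide ring:** dark (447,241). The red ring (484,213) and the big yellow ring (345,114) are look-alikes.
- **Narrow ring:** (379,195).
- **Lever:** black, hub (224,198). The yellow one (174,158) isn't meant.
- **Tee:** (298,186).
- **Cap:** (160,227).
- **Stands:** round (227,258), square (363,267).
- **Bystanders:** offcut (311,225), blocks (195,205) and (415,213).

Next I'll take heights and positions from both views.

```bash
cat > m.py <<'E'
from h import *
T=np.load("top0.npz");S=np.load("side0.npz")
cT=(T["K"],float(T["k1"]),T["R"],T["t"]);cS=(S["K"],float(S["k1"]),S["R"],S["t"])
items=dict(wide=(447,241,.016),narrow=(379,195,.018),lever=(224,198,.024),tee=(298,186,.024),cap=(160,227,.024),round=(227,258,.02),square=(363,267,.02),offcut=(311,225,.028),lch=(195,205,.014),rch=(415,213,.014),red=(484,213,.016))
side=dict(wide=(411,308),narrow=(379,236),lever=(267,169),tee=(322,192),cap=(212,158),round=(229,200),square=(317,272),offcut=(307,218),lch=(245,162),rch=(399,268),red=(468,313))
def blob(p,u,r=34):
    x0,y0=int(u[0])-r,int(u[1])-r
    q=p[y0:y0+2*r,x0:x0+2*r].astype(int)
    bg=np.median(q.reshape(-1,3),0); m=(np.abs(q-bg).sum(2)>90).astype(np.uint8)
    m=cv2.morphologyEx(m,cv2.MORPH_CLOSE,np.ones((3,3)))
    n,l,st,ce=cv2.connectedComponentsWithStats(m)
    i=min(range(1,n),key=lambda i:np.hypot(*(ce[i]-r))-(st[i,4]>30)*100)
    ys,xs=np.nonzero(l==i); c=np.array([x0+xs.mean(),y0+ys.mean()])
    return c,np.c_[xs+x0,ys+y0]
if __name__=="__main__":
  for k,(u,v,h) in items.items():
    a,pa=blob(T["p"],(u,v));b,pb=blob(S["p"],side[k])
    X=tri(cT,a,cS,b)
    D=depthpts(cT,pa,T["d"][pa[:,1],pa[:,0]]);zD=np.percentile(D[:,2],[10,50,90])
    P=plane(cT,a,h)[0]; Q=plane(cS,b,h)[0]
    print(k,a.round(1),len(pa),b.round(1),len(pb),"tri",X.round(3),"top",P[:2].round(3),"side",Q[:2].round(3),"zdepth",zD.round(3),"ext",np.round(np.ptp(D[:,:2],axis=0),3))
E
python3 m.py
```

```text
wide [447.  240.9] 394 [411.  308.8] 541 tri [ 0.518 -0.382  0.002] top [ 0.517 -0.378] side [ 0.51  -0.386] zdepth [0.002 0.014 0.018] ext [0.066 0.397]
narrow [378.9 194.6] 166 [378.7 235.6] 192 tri [ 0.64  -0.198  0.005] top [ 0.638 -0.196] side [ 0.63  -0.204] zdepth [-0.002  0.015  0.019] ext [0.041 0.038]
lever [224.  187.7] 441 [273.1 164.3] 353 tri [0.65  0.219 0.007] top [0.647 0.215] side [0.638 0.203] zdepth [0.002 0.019 0.025] ext [0.235 0.262]
tee [297.4 186.1] 481 [321.1 192.7] 449 tri [0.657 0.023 0.006] top [0.655 0.022] side [0.644 0.011] zdepth [0.    0.019 0.025] ext [0.243 0.069]
cap [159.6 226.6] 241 [211.9 157.8] 168 tri [0.542 0.385 0.009] top [0.542 0.38 ] side [0.533 0.368] zdepth [0.001 0.026 0.031] ext [0.082 0.427]
round [226.6 257.8] 996 [228.2 198.8] 725 tri [0.463 0.205 0.006] top [0.463 0.203] side [0.455 0.193] zdepth [0.015 0.019 0.023] ext [0.09  0.271]
square [362.4 266.7] 1253 [316.1 272.6] 1360 tri [ 0.446 -0.155  0.004] top [ 0.446 -0.153] side [ 0.438 -0.162] zdepth [0.014 0.019 0.022] ext [0.119 0.198]
offcut [310.7 225.2] 255 [306.3 218.9] 263 tri [ 0.554 -0.016  0.007] top [ 0.552 -0.015] side [ 0.542 -0.03 ] zdepth [0.001 0.026 0.03 ] ext [0.1   0.056]
lch [194.2 204.8] 95 [245.  161.9] 62 tri [0.602 0.297 0.003] top [0.601 0.295] side [0.595 0.286] zdepth [0.002 0.012 0.016] ext [0.032 0.028]
rch [414.8 213.4] 93 [398.3 268.2] 113 tri [ 0.591 -0.296  0.002] top [ 0.59  -0.293] side [ 0.583 -0.3  ] zdepth [-0.001  0.011  0.015] ext [0.125 0.293]
red [483.3 213.7] 389 [467.3 313.1] 576 tri [ 0.593 -0.483  0.002] top [ 0.592 -0.477] side [ 0.585 -0.485] zdepth [-0.     0.013  0.017] ext [0.058 0.067]
```

The triangulated heights are plausible given the roughly 2 mm calibration, and the top depths match the text: 16–18 mm for the rings, 24 mm for the hubs, 20 mm for the bases. Next I'll move to a hover over the round stand and take a wrist look.

Emit:
servo_tool(
  moves=[
    {"wz": -0.115},
    {"wz": -0.115},
    {"tx": -3.5, "ty": -4.8},
    {"tx": -3.5, "ty": -4.8},
    {"tx": -3.5, "ty": -4.8},
    {"tx": -3.5, "ty": -4.8},
    {"tx": -3.5, "ty": -4.8},
    {"tx": -3.5, "ty": -4.8},
    {"tx": -3.5, "ty": -4.8},
    {"tx": -3.5, "ty": -4.8},
    {"tx": -3.5, "ty": -4.8},
    {},
  ],
)

```text
invalid input at $.moves[0]: expected keys tx, ty, tz, wx, wy, wz, gripper
```

```bash
cat >> h.py <<'E'
def state():
    s=manip.sense(); p=np.array(s["tcp_pos"]);R=cv2.Rodrigues(np.array(s["orientation"],float))[0]
    th=np.arctan2(-R[1,0],-R[0,0])
    print("t",round(float(s["time_s"]),2),"tcp",p.round(4),"th",round(th,3),"tilt",R[:2,2].round(3),"q",np.round(s["qpos"],2),"F",np.round(s["ft_force"],1),"w",round(float(s["gripper_width"]),3))
    return p,R,th
def rel(P,R,tgt,name=""):
    print(name,"tool shift cm",(100*R.T@(np.array(tgt)-P)).round(2))
def snap(n,f):
    c=cal(n);p,d=manip.capture(n);cv2.imwrite(f"pics/{f}.png",p[:,:,::-1]);np.savez(f+".npz",p=p,d=d,K=c[0],k1=c[1],R=c[2],t=c[3])
    return c,p,d
def load(f):
    z=np.load(f+".npz");return (z["K"],float(z["k1"]),z["R"],z["t"]),z["p"],z["d"]
E
python3 - <<'E'
from h import *
state(); snap("wrist","w1")
E
```

```text
t 0.15 tcp [0.1492 0.6321 0.2158] th -0.232 tilt [-0.    -0.002] q [-1.44  0.4   0.05  1.54 -0.02  1.21 -0.05] F [-0.1 -0.5  0.6] w 1.0
```

View pics/w1.png

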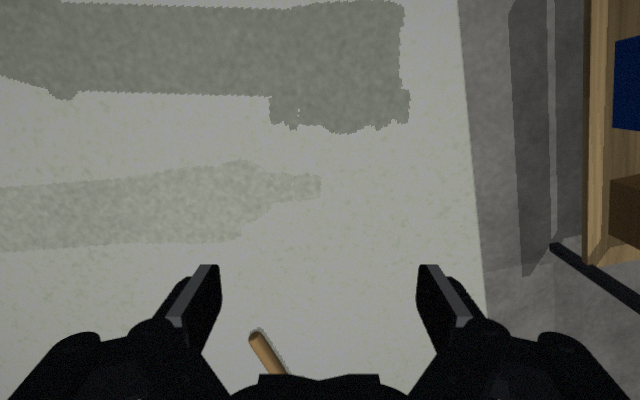

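Emit:
servo_tool(
  moves=[
    {"tx": 0, "ty": 0, "tz": 0, "wx": 0, "wy": 0, "wz": -0.115, "gripper": -1},
    {"tx": 0, "ty": 0, "tz": 0, "wx": 0, "wy": 0, "wz": -0.115, "gripper": -1},
    {"tx": -3.5, "ty": -4.8, "tz": 0, "wx": 0, "wy": 0, "wz": 0, "gripper": -1},
    {"tx": -3.5, "ty": -4.8, "tz": 0, "wx": 0, "wy": 0, "wz": 0, "gripper": -1},
    {"tx": -3.5, "ty": -4.8, "tz": 0, "wx": 0, "wy": 0, "wz": 0, "gripper": -1},
    {"tx": -3.5, "ty": -4.8, "tz": 0, "wx": 0, "wy": 0, "wz": 0, "gripper": -1},
    {"tx": -3.5, "ty": -4.8, "tz": 0, "wx": 0, "wy": 0, "wz": 0, "gripper": -1},
    {"tx": -3.5, "ty": -4.8, "tz": 0, "wx": 0, "wy": 0, "wz": 0, "gripper": -1},
    {"tx": -3.5, "ty": -4.8, "tz": 0, "wx": 0, "wy": 0, "wz": 0, "gripper": -1},
    {"tx": -3.5, "ty": -4.8, "tz": 0, "wx": 0, "wy": 0, "wz": 0, "gripper": -1},
    {"tx": -3.5, "ty": -4.8, "tz": 0, "wx": 0, "wy": 0, "wz": 0, "gripper": -1},
    {"tx": 0, "ty": 0, "tz": 0, "wx": 0, "wy": 0, "wz": 0, "gripper": -1},
  ],
)

```text
time_s: 1.7
tcp_pos: [0.4662, 0.1947, 0.2168]
orientation: [0.019, 3.14, -0.003]
ft_force: [-1.1, 0.8, 0.4]
gripper_width: 1.001
```

```bash
python3 - <<'E'
from h import *
p,R,th=state(); c,_,_=snap("wrist","w2")
print(-c[2].T@c[3]-p, c[2].round(2).tolist()); print(proj(c,[p,p-[0,0,.19],[.463,.205,.02]]))
E
```

```text
t 1.7 tcp [0.4662 0.1947 0.2168] th -0.012 tilt [ 0.002 -0.002] q [-0.78  0.14  0.33  1.88 -0.05  1.12  1.13] F [-1.1  0.8  0.4] w 1.001
[-0.08076051  0.00136218  0.15698124] [[0.01, 1.0, -0.0], [0.95, -0.01, 0.32], [0.32, -0.01, -0.95]]
[[318.16008758 251.91469117]
 [318.61176305 167.56501066]
 [328.33930577 163.01593597]]
```

View pics/w2.png

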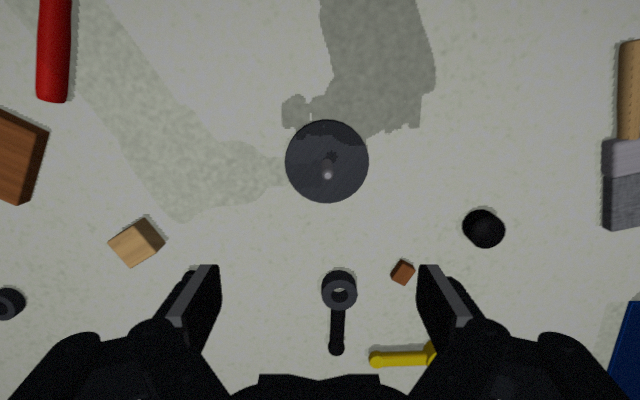

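The wrist view shows the round stand at (327,161) with its pin tip at (327,174). It also shows the lever hub at (339,291), cap (484,229), offcut (136,242) and left block (403,272). I'll check the depth quality by measuring these from this view.

```bash
cat >> h.py <<'E'
from scipy.optimize import least_squares
def top(c,p,d,xy,r,zlo,zhi):
    """world points of depth pixels within r of xy and z in band"""
    v,u=np.nonzero(d>0); P=depthpts(c,np.c_[u,v],d[v,u])
    m=(np.hypot(P[:,0]-xy[0],P[:,1]-xy[1])<r)&(P[:,2]>zlo)&(P[:,2]<zhi)
    return P[m],np.c_[u,v][m]
def circ(c,p,d,xy,r,zlo,zhi,rad):
    """top-face circle: depth band mask -> outer contour -> rays on median height -> circle fit, radius rad known as a check"""
    P,uv=top(c,p,d,xy,r,zlo,zhi); h=np.median(P[:,2])
    m=np.zeros(d.shape,np.uint8); m[uv[:,1],uv[:,0]]=255
    m=cv2.morphologyEx(m,cv2.MORPH_CLOSE,np.ones((3,3)));m=cv2.morphologyEx(m,cv2.MORPH_OPEN,np.ones((3,3)))
    k=max(cv2.findContours(m,cv2.RETR_EXTERNAL,cv2.CHAIN_APPROX_NONE)[0],key=cv2.contourArea)[:,0]
    Q=plane(c,k,h)[:,:2]
    f=least_squares(lambda a:np.hypot(Q[:,0]-a[0],Q[:,1]-a[1])-a[2],[*Q.mean(0),rad],loss="soft_l1",f_scale=.001).x
    return f[:2],f[2],h,np.std(P[:,2]),k
E
python3 - <<'E'
from h import *
c,p,d=load("w2")
for n,xy,r,a,b,rad in[("round",(.463,.205),.06,.014,.026,.045),("cap",(.542,.385),.04,.018,.036,.02),("lever",(.62,.218),.032,.02,.03,.022),("table",(.5,.12),.03,-.02,.02,.02)]:
    f=circ(c,p,d,xy,r,a,b,rad); print(n,f[0].round(4),"r",f[1].round(4),"h",f[2].round(4),"sd",f[3].round(4))
P,uv=top(c,p,d,(.463,.205),.03,.05,.09);print("pin",len(P),P.mean(0).round(4),P[:,2].max(),uv.mean(0))
T=load("top0")
P,uv=top(*T,(.463,.205),.03,.045,.09);print("pin top",len(P),P.round(3),uv.mean(0) if len(P) else 0)
P,uv=top(*T,(.446,-.155),.03,.045,.09);print("sq pin top",len(P),P.round(3))
E
```

```text
round [0.4634 0.2023] r 0.0441 h 0.0199 sd 0.0008
cap [0.5405 0.378 ] r 0.0203 h 0.0277 sd 0.0027
lever [0.6222 0.2167] r 0.0215 h 0.0237 sd 0.001
table [0.5  0.12] r 0.0295 h -0.0001 sd 0.0007
pin 166 [0.4623 0.2022 0.0654] 0.07108071063978093 [326.65060241 172.81325301]
pin top 24 [[0.468 0.207 0.071]
 [0.468 0.205 0.068]
 [0.468 0.203 0.069]
 [0.468 0.201 0.064]
 [0.468 0.2   0.058]
 [0.468 0.199 0.046]
 [0.466 0.207 0.07 ]
 [0.466 0.205 0.072]
 [0.466 0.202 0.07 ]
 [0.466 0.201 0.065]
 [0.466 0.199 0.062]
 [0.466 0.199 0.05 ]
 [0.463 0.208 0.065]
 [0.463 0.205 0.071]
 [0.463 0.203 0.067]
 [0.463 0.2   0.067]
 [0.464 0.198 0.067]
 [0.463 0.198 0.052]
 [0.461 0.208 0.066]
 [0.461 0.205 0.067]
 [0.461 0.203 0.065]
 [0.461 0.2   0.067]
 [0.461 0.199 0.061]
 [0.461 0.199 0.046]] [223.5 257.5]
sq pin top 16 [[ 0.452 -0.153  0.052]
 [ 0.452 -0.155  0.064]
 [ 0.449 -0.15   0.057]
 [ 0.45  -0.152  0.068]
 [ 0.45  -0.154  0.07 ]
 [ 0.45  -0.157  0.067]
 [ 0.449 -0.16   0.063]
 [ 0.447 -0.149  0.068]
 [ 0.447 -0.152  0.065]
 [ 0.447 -0.154  0.07 ]
 [ 0.447 -0.156  0.07 ]
 [ 0.447 -0.159  0.065]
 [ 0.444 -0.15   0.064]
 [ 0.445 -0.151  0.071]
 [ 0.445 -0.154  0.068]
 [ 0.445 -0.156  0.071]]
```

Depth agrees with the text: base 19.9 mm, pin about 70 mm, hub 23.7 mm, table −0.1 mm. On to the narrow ring.

Emit:
servo_tool(
  moves=[
    {"tx": -2.15, "ty": -4.9, "tz": 0, "wx": 0, "wy": 0, "wz": 0, "gripper": -1},
    {"tx": -2.15, "ty": -4.9, "tz": 0, "wx": 0, "wy": 0, "wz": 0, "gripper": -1},
    {"tx": -2.15, "ty": -4.9, "tz": 0, "wx": 0, "wy": 0, "wz": 0, "gripper": -1},
    {"tx": -2.15, "ty": -4.9, "tz": 0, "wx": 0, "wy": 0, "wz": 0, "gripper": -1},
    {"tx": -2.15, "ty": -4.9, "tz": 0, "wx": 0, "wy": 0, "wz": 0, "gripper": -1},
    {"tx": -2.15, "ty": -4.9, "tz": 0, "wx": 0, "wy": 0, "wz": 0, "gripper": -1},
    {"tx": -2.15, "ty": -4.9, "tz": 0, "wx": 0, "wy": 0, "wz": 0, "gripper": -1},
    {"tx": -2.15, "ty": -4.9, "tz": 0, "wx": 0, "wy": 0, "wz": 0, "gripper": -1},
    {"tx": 0, "ty": 0, "tz": 0, "wx": 0, "wy": 0, "wz": 0, "gripper": -1},
  ],
)

```text
time_s: 2.88
tcp_pos: [0.6349, -0.1958, 0.2158]
orientation: [-0.01, -3.141, 0.004]
ft_force: [-0.6, -0.8, 0.7]
gripper_width: 1.001
```

```bash
python3 - <<'E'
from h import *
p,R,th=state(); c,I,d=snap("wrist","w3")
for n,xy,r,a,b,rad in[("narrow",(.638,-.197),.035,.012,.025,.019),("wide",(.515,-.38),.045,.01,.022,.029),("tee",(.655,.022),.03,.02,.03,.022)]:
  try:
    f=circ(c,I,d,xy,r,a,b,rad); print(n,f[0].round(4),"r",f[1].round(4),"h",f[2].round(4),"sd",f[3].round(4),f[4].mean(0).round())
    if n=="narrow": rel(p,R,[*f[0],.022],n); print(p-[*f[0],0])
  except Exception as e: print(n,e)
P,uv=top(c,I,d,(.446,-.155),.075,.014,.026);Q=P[:,:2].astype(np.float32)
print("sq",len(P),cv2.minAreaRect(Q),P[:,2].mean())
P,uv=top(c,I,d,(.446,-.155),.03,.05,.09);print("pin",len(P),np.median(P,0).round(4),(P[:,:2].max(0)+P[:,:2].min(0))/2)
cv2.imwrite("pics/w3c.png",cv2.resize(I[100:300,200:520,::-1],None,fx=2,fy=2))
E
```

```text
t 2.88 tcp [ 0.6349 -0.1958  0.2158] th -0.006 tilt [-0.001 -0.003] q [-0.14  0.47  0.53  1.51 -0.25  1.23  2.  ] F [-0.6 -0.8  0.7] w 1.001
narrow [ 0.6394 -0.2001] r 0.0184 h 0.0176 sd 0.0012 [315. 170.]
narrow tool shift cm [-0.46 -0.38 19.38]
[-0.00444152  0.00427341  0.21579195]
wide [ 0.5179 -0.3822] r 0.0286 h 0.0156 sd 0.0012 [124.  46.]
tee [0.6578 0.0186] r 0.0216 h 0.0237 sd 0.0011 [520. 187.]
sq 1354 ((0.4930605888366699, -0.15813294053077698), (0.06793277710676193, 0.027280528098344803), 89.0733871459961) 0.019423380261599964
  return _methods._mean(a, axis=axis, dtype=dtype,
  ret = um.true_divide(
Traceback (most recent call last):
ValueError: zero-size array to reduction operation maximum which has no identity
```

```bash
python3 - <<'E'
import cv2;I=cv2.imread("pics/w3.png");cv2.imwrite("pics/w3c.png",cv2.resize(I[0:240,60:420],None,fx=2,fy=2))
E
```

```text
(no output)
```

View pics/w3c.png

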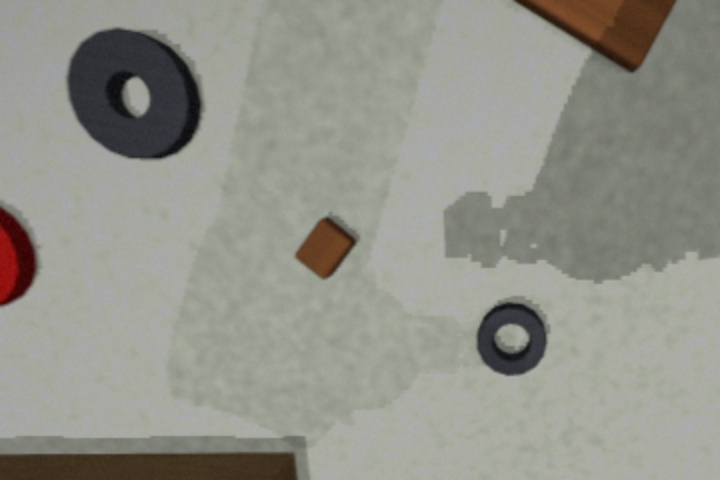

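Emit:
servo_tool(
  moves=[
    {"tx": -0.46, "ty": -0.38, "tz": 4, "wx": 0, "wy": 0, "wz": 0, "gripper": -0.5},
    {"tx": 0, "ty": 0, "tz": 5, "wx": 0, "wy": 0, "wz": 0, "gripper": -0.5},
    {"tx": 0, "ty": 0, "tz": 3, "wx": 0, "wy": 0, "wz": 0, "gripper": -0.5},
    {"tx": 0, "ty": 0, "tz": 0, "wx": 0, "wy": 0, "wz": 0, "gripper": -0.5},
  ],
)

```text
time_s: 3.42
tcp_pos: [0.6377, -0.1914, 0.0936]
orientation: [0.003, -3.136, -0.006]
ft_force: [-0.2, -0.3, 0.4]
gripper_width: 0.751
```

The crop confirms the dark narrow ring at crop (512,340) and the dark wide ring at (135,93). The red one stays alone. The sideways error of about 8 mm needs a re-read.

Emit:
servo_tool(
  moves=[
    {"tx": 0, "ty": 0, "tz": 0, "wx": 0, "wy": 0, "wz": 0, "gripper": -0.5},
    {"tx": 0, "ty": 0, "tz": 0, "wx": 0, "wy": 0, "wz": 0, "gripper": -0.5},
  ],
)

```text
time_s: 3.68
tcp_pos: [0.6409, -0.1958, 0.0988]
orientation: [0.001, 3.138, -0.0]
ft_force: [0.3, 0.3, 0.4]
gripper_width: 0.751
```

```bash
python3 - <<'E'
from h import *
p,R,th=state(); rel(p,R,[.6394,-.2001,.022]); c,I,d=snap("wrist","w4")
f=circ(c,I,d,(.6394,-.2),.03,.012,.025,.019); print(f[0].round(4),f[1:4])
E
```

```text
t 3.67 tcp [ 0.6409 -0.1958  0.0988] th -0.001 tilt [ 0.004 -0.   ] q [-0.11  0.58  0.49  1.62 -0.31  1.02  2.05] F [0.3 0.3 0.4] w 0.751
 tool shift cm [ 0.18 -0.43  7.68]
[ 0.6391 -0.2   ] (np.float64(0.018519346368114267), np.float64(0.017612070598170024), np.float64(0.0012119184694307226))
```

Emit:
servo_tool(
  moves=[
    {"tx": 0.18, "ty": -0.43, "tz": 2, "wx": 0, "wy": 0, "wz": 0, "gripper": -0.5},
    {"tx": 0, "ty": 0, "tz": 3, "wx": 0, "wy": 0, "wz": 0, "gripper": -0.5},
    {"tx": 0, "ty": 0, "tz": 0, "wx": 0, "wy": 0, "wz": 0, "gripper": -0.5},
    {"tx": 0, "ty": 0, "tz": 0, "wx": 0, "wy": 0, "wz": 0, "gripper": -0.5},
    {"tx": 0, "ty": 0, "tz": 0, "wx": 0, "wy": 0, "wz": 0, "gripper": -0.5},
  ],
)

```text
time_s: 4.35
tcp_pos: [0.6385, -0.2008, 0.0478]
orientation: [0.003, 3.139, -0.001]
ft_force: [0.7, 0.2, 0.3]
gripper_width: 0.751
```

```bash
python3 - <<'E'
from h import *
p,R,th=state(); rel(p,R,[.6392,-.2,.022])
E
```

```text
t 4.35 tcp [ 0.6385 -0.2008  0.0478] th -0.002 tilt [ 0.002 -0.001] q [-0.08  0.64  0.47  1.65 -0.34  0.93  2.08] F [0.7 0.2 0.3] w 0.751
 tool shift cm [-0.06  0.08  2.58]
```

Emit:
servo_tool(
  moves=[
    {"tx": 0, "ty": 0, "tz": 1.5, "wx": 0, "wy": 0, "wz": 0, "gripper": -0.5},
    {"tx": 0, "ty": 0, "tz": 1.0, "wx": 0, "wy": 0, "wz": 0, "gripper": -0.5},
    {"tx": 0, "ty": 0, "tz": 0, "wx": 0, "wy": 0, "wz": 0, "gripper": -0.5},
    {"tx": 0, "ty": 0, "tz": 0, "wx": 0, "wy": 0, "wz": 0, "gripper": 1},
    {"tx": 0, "ty": 0, "tz": 0, "wx": 0, "wy": 0, "wz": 0, "gripper": 1},
    {"tx": 0, "ty": 0, "tz": 0, "wx": 0, "wy": 0, "wz": 0, "gripper": 1},
    {"tx": 0, "ty": 0, "tz": 0, "wx": 0, "wy": 0, "wz": 0, "gripper": 1},
    {"tx": 0, "ty": 0, "tz": 0, "wx": 0, "wy": 0, "wz": 0, "gripper": 1},
    {"tx": 0, "ty": 0, "tz": 0, "wx": 0, "wy": 0, "wz": 0, "gripper": 1},
  ],
)

```text
time_s: 5.48
tcp_pos: [0.6377, -0.2003, 0.0216]
orientation: [0.003, 3.142, 0.0]
ft_force: [0.0, 0.2, 0.6]
gripper_width: -0.001
```

Emit:
servo_tool(
  moves=[
    {"tx": 0, "ty": 0, "tz": -3, "wx": 0, "wy": 0, "wz": 0, "gripper": 1},
    {"tx": 0, "ty": 0, "tz": -5, "wx": 0, "wy": 0, "wz": 0, "gripper": 1},
    {"tx": 0, "ty": 0, "tz": -4, "wx": 0, "wy": 0, "wz": 0, "gripper": 1},
    {"tx": 0, "ty": 0, "tz": 0, "wx": 0, "wy": 0, "wz": 0, "gripper": 1},
  ],
)

```text
time_s: 5.98
tcp_pos: [0.6402, -0.2016, 0.1459]
orientation: [0.003, 3.134, -0.003]
ft_force: [-0.8, -0.6, -0.7]
gripper_width: -0.0
```

```bash
python3 - <<'E'
from h import *
p,R,th=state(); rel(p,R,[.4632,.2022,.15])
E
```

```text
t 5.97 tcp [ 0.6402 -0.2016  0.1459] th -0.002 tilt [ 0.008 -0.002] q [-0.11  0.54  0.51  1.58 -0.29  1.1   2.04] F [-0.8 -0.6 -0.7] w -0.0
 tool shift cm [17.78 40.35 -0.62]
```

The gripper closed to zero, so the ring was missed. I'll look.

```bash
python3 - <<'E'
from h import *
p,R,th=state(); c,I,d=snap("wrist","w5")
print(proj(c,[p,p-[0,0,.019]]))
f=circ(c,I,d,(.6394,-.2),.05,.012,.025,.019); print(f[0].round(4),f[1:4])
cv2.imwrite("pics/w5c.png",I[:,:,::-1])
E
```

```text
t 5.97 tcp [ 0.6402 -0.2016  0.1459] th -0.002 tilt [ 0.008 -0.002] q [-0.11  0.54  0.51  1.58 -0.29  1.1   2.04] F [-0.8 -0.6 -0.7] w -0.0
[[318.08066696 251.91441726]
 [318.17778577 236.17215313]]
[ 0.6392 -0.2001] (np.float64(0.018448041082259718), np.float64(0.017618070380249692), np.float64(0.00119605620797982))
```

View pics/w5c.png

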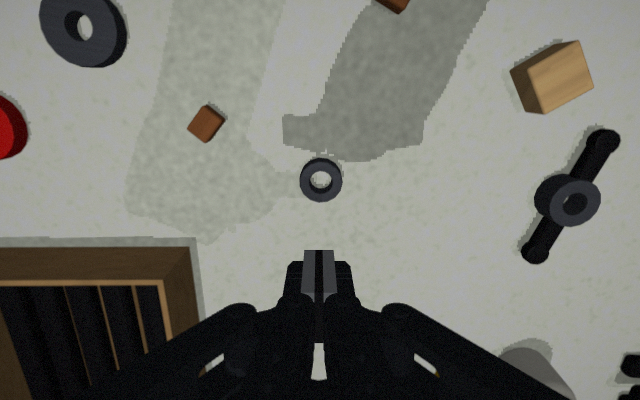

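```bash
python3 - <<'E'
from h import *
c,I,d=load("w5"); p=np.array([.6402,-.2016,.1459])
for v in range(244,300,5):
    P=depthpts(c,[(312,v),(326,v)],d[v,[312,326]]);print(v,I[v,312],(P-p).round(4).tolist())
c,I,d=load("w3");p=np.array([.6349,-.1958,.2158])
for v in range(262,330,8):
    us=np.array([200,210,216,424,430]);P=depthpts(c,np.c_[us,us*0+v],d[v,us]);print(v,(P-p).round(3).tolist())
E
```

```text
244 [166 171 156] [[0.0679, -0.0066, -0.1465], [0.0669, 0.0072, -0.1446]]
249 [165 166 157] [[0.0731, -0.0066, -0.1459], [0.0734, 0.0072, -0.1465]]
254 [59 60 63] [[-0.0107, -0.0026, 0.0224], [-0.0111, 0.0035, 0.0232]]
259 [56 59 62] [[-0.0106, -0.0025, 0.0268], [-0.0106, 0.0035, 0.0268]]
264 [59 58 62] [[-0.0108, -0.0024, 0.0314], [-0.0108, 0.0034, 0.0314]]
269 [59 62 63] [[-0.0111, -0.0023, 0.036], [-0.0817, 0.0006, 0.1565]]
274 [61 63 64] [[-0.0112, -0.0023, 0.0398], [-0.0108, 0.0032, 0.0393]]
279 [61 60 65] [[-0.0105, -0.0022, 0.0424], [-0.0105, 0.0032, 0.0424]]
284 [62 62 65] [[-0.0109, -0.0021, 0.0464], [-0.011, 0.0031, 0.0466]]
289 [59 58 62] [[-0.011, -0.0021, 0.0498], [-0.0109, 0.003, 0.0498]]
294 [83 85 89] [[-0.0106, -0.002, 0.0523], [-0.0103, 0.003, 0.052]]
299 [45 49 51] [[-0.0081, -0.0021, 0.0518], [-0.0115, 0.0029, 0.0566]]
262 [[0.106, -0.134, -0.184], [0.122, -0.134, -0.213], [0.124, -0.127, -0.217], [0.125, 0.129, -0.217], [0.126, 0.136, -0.217]]
270 [[-0.011, -0.047, 0.037], [-0.011, -0.043, 0.037], [-0.009, -0.042, 0.033], [-0.01, 0.043, 0.035], [-0.011, 0.045, 0.
[... 177 characters left out ...]
 0.042], [-0.002, -0.042, 0.035], [-0.004, 0.043, 0.038], [-0.007, 0.044, 0.042]]
294 [[-0.009, -0.042, 0.051], [-0.003, -0.042, 0.042], [0.001, -0.042, 0.036], [-0.0, 0.043, 0.038], [-0.005, 0.043, 0.045]]
302 [[-0.007, -0.042, 0.052], [-0.0, -0.042, 0.043], [0.004, -0.042, 0.037], [0.003, 0.043, 0.039], [-0.003, 0.043, 0.047]]
310 [[-0.005, -0.042, 0.054], [0.003, -0.043, 0.043], [0.008, -0.043, 0.037], [0.006, 0.043, 0.04], [0.001, 0.043, 0.047]]
318 [[-0.002, -0.042, 0.055], [0.005, -0.042, 0.045], [0.011, -0.043, 0.037], [0.008, 0.043, 0.042], [0.004, 0.043, 0.048]]
326 [[0.002, -0.043, 0.055], [0.008, -0.042, 0.046], [0.212, -0.134, -0.208], [0.206, 0.131, -0.2], [0.006, 0.043, 0.049]]
```

Depth on the closed fingers puts the tips 20 mm above the reported TCP, where the text says 19 mm below. The ring wasn't touched, which fits. So the reported TCP reads about 39 mm too low along the tool, while sideways it agrees to 0.5 mm. From here I'll use tip z = reported z + 0.020 (shut), and descend in stages while watching the force.

Emit:
servo_tool(
  moves=[
    {"tx": 0, "ty": 0, "tz": 0, "wx": 0, "wy": 0, "wz": 0, "gripper": -0.5},
    {"tx": 0, "ty": 0.15, "tz": 4, "wx": 0, "wy": 0, "wz": 0, "gripper": -0.5},
    {"tx": 0, "ty": 0, "tz": 5, "wx": 0, "wy": 0, "wz": 0, "gripper": -0.5},
    {"tx": 0, "ty": 0, "tz": 3, "wx": 0, "wy": 0, "wz": 0, "gripper": -0.5},
    {"tx": 0, "ty": 0, "tz": 0, "wx": 0, "wy": 0, "wz": 0, "gripper": -0.5},
    {"tx": 0, "ty": 0, "tz": 1.5, "wx": 0, "wy": 0, "wz": 0, "gripper": -0.5},
    {"tx": 0, "ty": 0, "tz": 1, "wx": 0, "wy": 0, "wz": 0, "gripper": -0.5},
    {"tx": 0, "ty": 0, "tz": 0, "wx": 0, "wy": 0, "wz": 0, "gripper": -0.5},
    {"tx": 0, "ty": 0, "tz": 0, "wx": 0, "wy": 0, "wz": 0, "gripper": -0.5},
  ],
)

```text
time_s: 7.15
tcp_pos: [0.6381, -0.199, -0.0028]
orientation: [0.003, 3.14, -0.0]
ft_force: [-0.5, -0.0, -0.4]
gripper_width: 0.752
```

```bash
python3 - <<'E'
from h import *
p,R,th=state(); rel(p,R,[.6392,-.2,-.016])
E
```

```text
t 7.15 tcp [ 0.6381 -0.199  -0.0028] th -0.002 tilt [ 0.001 -0.   ] q [-0.07  0.7   0.44  1.68 -0.37  0.85  2.1 ] F [-0.5 -0.  -0.4] w 0.752
 tool shift cm [-0.1  -0.1   1.32]
```

Emit:
servo_tool(
  moves=[
    {"tx": -0.1, "ty": -0.1, "tz": 1.3, "wx": 0, "wy": 0, "wz": 0, "gripper": -0.5},
    {"tx": 0, "ty": 0, "tz": 0, "wx": 0, "wy": 0, "wz": 0, "gripper": -0.5},
    {"tx": 0, "ty": 0, "tz": 0, "wx": 0, "wy": 0, "wz": 0, "gripper": 1},
    {"tx": 0, "ty": 0, "tz": 0, "wx": 0, "wy": 0, "wz": 0, "gripper": 1},
    {"tx": 0, "ty": 0, "tz": 0, "wx": 0, "wy": 0, "wz": 0, "gripper": 1},
    {"tx": 0, "ty": 0, "tz": 0, "wx": 0, "wy": 0, "wz": 0, "gripper": 1},
    {"tx": 0, "ty": 0, "tz": 0, "wx": 0, "wy": 0, "wz": 0, "gripper": 1},
  ],
)

```text
time_s: 8.02
tcp_pos: [0.6394, -0.2003, -0.0155]
orientation: [0.003, 3.14, -0.001]
ft_force: [-0.7, -0.9, 6.3]
gripper_width: 0.422
```

Gripped, with the opening at about 36–38 mm. Lifting and carrying to the round stand.

Emit:
servo_tool(
  moves=[
    {"tx": 0, "ty": 0, "tz": -3, "wx": 0, "wy": 0, "wz": 0, "gripper": 1},
    {"tx": 0, "ty": 0, "tz": -5, "wx": 0, "wy": 0, "wz": 0, "gripper": 1},
    {"tx": 0, "ty": 0, "tz": -5, "wx": 0, "wy": 0, "wz": 0, "gripper": 1},
    {"tx": 1.96, "ty": 4.47, "tz": 0, "wx": 0, "wy": 0, "wz": 0, "gripper": 1},
    {"tx": 1.96, "ty": 4.47, "tz": 0, "wx": 0, "wy": 0, "wz": 0, "gripper": 1},
    {"tx": 1.96, "ty": 4.47, "tz": 0, "wx": 0, "wy": 0, "wz": 0, "gripper": 1},
    {"tx": 1.96, "ty": 4.47, "tz": 0, "wx": 0, "wy": 0, "wz": 0, "gripper": 1},
    {"tx": 1.96, "ty": 4.47, "tz": 0, "wx": 0, "wy": 0, "wz": 0, "gripper": 1},
    {"tx": 1.96, "ty": 4.47, "tz": 0, "wx": 0, "wy": 0, "wz": 0, "gripper": 1},
    {"tx": 1.96, "ty": 4.47, "tz": 0, "wx": 0, "wy": 0, "wz": 0, "gripper": 1},
    {"tx": 1.96, "ty": 4.47, "tz": 0, "wx": 0, "wy": 0, "wz": 0, "gripper": 1},
    {"tx": 1.96, "ty": 4.47, "tz": 0, "wx": 0, "wy": 0, "wz": 0, "gripper": 1},
  ],
)

```text
time_s: 9.52
tcp_pos: [0.4616, 0.2041, 0.1133]
orientation: [-0.003, -3.141, -0.0]
ft_force: [0.2, 0.4, -0.8]
gripper_width: 0.424
```

Emit:
servo_tool(
  moves=[
    {"tx": 0, "ty": 0, "tz": 0, "wx": 0, "wy": 0, "wz": 0, "gripper": 1},
    {"tx": 0, "ty": 0, "tz": 0, "wx": 0, "wy": 0, "wz": 0, "gripper": 1},
    {"tx": 0, "ty": 0, "tz": 0, "wx": 0, "wy": 0, "wz": 0, "gripper": 1},
  ],
)

```text
time_s: 9.9
tcp_pos: [0.4634, 0.2011, 0.1135]
orientation: [-0.007, -3.142, 0.001]
ft_force: [-0.1, -0.2, -0.7]
gripper_width: 0.43
```

```bash
python3 - <<'E'
from h import *
p,R,th=state(); c,I,d=snap("wrist","w6")
rel(p,R,[.4632,.2022,.0045])
z=p[2]+.034
P,uv=top(c,I,d,p[:2],.035,z-.008,z+.004); print(len(P),P.min(0)-p,P.max(0)-p)
f=circ(c,I,d,p[:2],.04,z-.006,z+.004,.019);print("held ring top",(f[0]-p[:2]).round(4),f[1:4])
P,uv=top(c,I,d,(.463,.202),.02,.05,.08);print(len(P),((P.min(0)+P.max(0))/2).round(4))
E
```

```text
t 9.9 tcp [0.4634 0.2011 0.1135] th -0.004 tilt [-0.    -0.001] q [-0.87  0.27  0.44  2.   -0.15  0.9   1.21] F [-0.1 -0.2 -0.7] w 0.43
 tool shift cm [ 0.02  0.11 10.9 ]
5816 [-0.01850269 -0.03153185  0.02600592] [0.02023272 0.03208783 0.03799717]
held ring top [-0.0013  0.0003] (np.float64(0.020370388358412483), np.float64(0.14654750474522044), np.float64(0.0017437030832409607))
372 [0.4639 0.2024 0.0606]
```

View pics/w6.png

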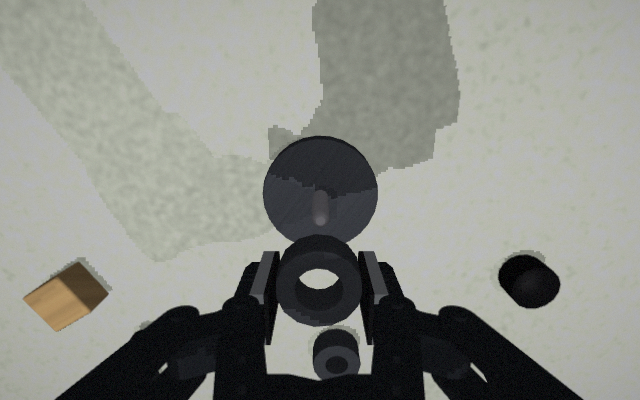

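The wrist view shows the ring held level at (319,280) with the pin at (320,205), and it's centred to about 1 mm. Lowering in two stages.

Emit:
servo_tool(
  moves=[
    {"tx": 0, "ty": 0.1, "tz": 2.5, "wx": 0, "wy": 0, "wz": 0, "gripper": 1},
    {"tx": 0, "ty": 0, "tz": 2.5, "wx": 0, "wy": 0, "wz": 0, "gripper": 1},
    {"tx": 0, "ty": 0, "tz": 0, "wx": 0, "wy": 0, "wz": 0, "gripper": 1},
    {"tx": 0, "ty": 0, "tz": 0, "wx": 0, "wy": 0, "wz": 0, "gripper": 1},
    {"tx": 0, "ty": 0, "tz": 0, "wx": 0, "wy": 0, "wz": 0, "gripper": 1},
  ],
)

```text
time_s: 10.58
tcp_pos: [0.464, 0.204, 0.0647]
orientation: [0.004, 3.14, 0.002]
ft_force: [-0.3, -0.0, -1.2]
gripper_width: 0.425
```

Emit:
servo_tool(
  moves=[
    {"tx": 0, "ty": 0, "tz": 1.5, "wx": 0, "wy": 0, "wz": 0, "gripper": 1},
    {"tx": 0, "ty": 0, "tz": 1.5, "wx": 0, "wy": 0, "wz": 0, "gripper": 1},
    {"tx": 0, "ty": 0, "tz": 1.5, "wx": 0, "wy": 0, "wz": 0, "gripper": 1},
    {"tx": 0, "ty": 0, "tz": 0.8, "wx": 0, "wy": 0, "wz": 0, "gripper": 1},
    {"tx": 0, "ty": 0, "tz": 0.2, "wx": 0, "wy": 0, "wz": 0, "gripper": 1},
    {"tx": 0, "ty": 0, "tz": 0, "wx": 0, "wy": 0, "wz": 0, "gripper": 1},
  ],
)

```text
time_s: 11.32
tcp_pos: [0.4632, 0.2039, 0.0086]
orientation: [0.003, 3.141, 0.0]
ft_force: [-0.5, 0.6, -0.7]
gripper_width: 0.418
```

Emit:
servo_tool(
  moves=[
    {"tx": 0, "ty": 0, "tz": 0.3, "wx": 0, "wy": 0, "wz": 0, "gripper": 1},
    {"tx": 0, "ty": 0, "tz": 0, "wx": 0, "wy": 0, "wz": 0, "gripper": 1},
    {"tx": 0, "ty": 0, "tz": 0, "wx": 0, "wy": 0, "wz": 0, "gripper": -0.4},
    {"tx": 0, "ty": 0, "tz": 0, "wx": 0, "wy": 0, "wz": 0, "gripper": -0.4},
    {"tx": 0, "ty": 0, "tz": 0, "wx": 0, "wy": 0, "wz": 0, "gripper": -0.4},
    {"tx": 0, "ty": 0, "tz": -3, "wx": 0, "wy": 0, "wz": 0, "gripper": -0.4},
    {"tx": 0, "ty": 0, "tz": -5, "wx": 0, "wy": 0, "wz": 0, "gripper": -0.5},
    {"tx": 0, "ty": 0, "tz": -4, "wx": 0, "wy": 0, "wz": 0, "gripper": -0.5},
    {"tx": 0, "ty": 0, "tz": 0, "wx": 0, "wy": 0, "wz": 0, "gripper": -0.5},
  ],
)

```text
time_s: 12.45
tcp_pos: [0.4654, 0.205, 0.1288]
orientation: [0.003, 3.135, 0.007]
ft_force: [-0.3, 0.7, -0.1]
gripper_width: 0.746
```

```bash
python3 - <<'E'
from h import *
p,R,th=state(); c,I,d=snap("wrist","w7")
f=circ(c,I,d,(.463,.202),.03,.03,.044,.019);print("ring on stand",f[0].round(4),f[1:4])
rel(p,R,[.6578,.0186,.11])
# tee axis from top view depth
c,I,d=load("w3")
P,uv=top(c,I,d,(.6578,.0186),.08,.012,.03); q=P[:,:2]-P[:,:2].mean(0); a=np.linalg.svd(q,full_matrices=False)[2][0];print("tee axis",len(P),np.degrees(np.arctan2(a[1],a[0])))
T=load("top0"); 
for n,xy in (("tee",(.6578,.0186)),("lever",(.65,.217))):
    P,uv=top(*T,xy,.09,.012,.03); q=P[:,:2]-P[:,:2].mean(0); a=np.linalg.svd(q,full_matrices=False)[2][0];print(n,len(P),P.mean(0).round(3),np.degrees(np.arctan2(a[1],a[0])))
E
```

```text
t 12.45 tcp [0.4654 0.205  0.1288] th -0.002 tilt [0.006 0.004] q [-0.89  0.25  0.45  1.98 -0.14  0.92  1.21] F [-0.3  0.7 -0.1] w 0.746
ring on stand [0.463  0.2039] (np.float64(0.017553988641438357), np.float64(0.03765626185089191), np.float64(0.001821696338672706))
 tool shift cm [-19.26 -18.62   1.92]
tee axis 2857 -19.078255205474775
tee 397 [0.654 0.021 0.02 ] 164.19482693025947
lever 409 [0.653 0.223 0.02 ] 178.09718919810058
```

The narrow ring is seated: its top is at 37.7 mm (expect 38) and it's 1.7 mm off axis. Next is the tee, whose axis is about −18°.

Emit:
servo_tool(
  moves=[
    {"tx": -3.85, "ty": -3.72, "tz": 0, "wx": 0, "wy": 0, "wz": 0, "gripper": -0.5},
    {"tx": -3.85, "ty": -3.72, "tz": 0, "wx": 0, "wy": 0, "wz": 0, "gripper": -0.5},
    {"tx": -3.85, "ty": -3.72, "tz": 0, "wx": 0, "wy": 0, "wz": 0, "gripper": -0.5},
    {"tx": -3.85, "ty": -3.72, "tz": 0, "wx": 0, "wy": 0, "wz": 0, "gripper": -0.5},
    {"tx": -3.85, "ty": -3.72, "tz": 0, "wx": 0, "wy": 0, "wz": 0, "gripper": -0.5},
    {"tx": 0, "ty": 0, "tz": 0, "wx": 0, "wy": 0, "wz": 0.165, "gripper": -0.5},
    {"tx": 0, "ty": 0, "tz": 0, "wx": 0, "wy": 0, "wz": 0.165, "gripper": -0.5},
    {"tx": 0, "ty": 0, "tz": 0, "wx": 0, "wy": 0, "wz": 0, "gripper": -0.5},
    {"tx": 0, "ty": 0, "tz": 0, "wx": 0, "wy": 0, "wz": 0, "gripper": -0.5},
  ],
)

```text
time_s: 13.62
tcp_pos: [0.6544, 0.0177, 0.1245]
orientation: [-0.514, -3.097, 0.001]
ft_force: [-0.3, 0.6, 0.4]
gripper_width: 0.749
```

```bash
cat >> h.py <<'E'
def hub(c,I,d,xy):
    f=circ(c,I,d,xy,.032,.02,.03,.022)
    P,uv=top(c,I,d,f[0],.1,.014,.0205)
    m=np.hypot(*(P[:,:2]-f[0]).T)>.028; q=P[m][:,:2]-f[0]
    ang=np.arctan2(q[:,1],q[:,0]); a=.5*np.angle(np.exp(2j*ang).mean())
    print("hub",f[0].round(4),"r",f[1].round(4),"h",f[2].round(4),"axis",a.round(3),"n",m.sum(),"armz",np.median(P[m][:,2]).round(4))
    return f[0],a
E
python3 - <<'E'
from h import *
p,R,th=state(); c,I,d=snap("wrist","w8")
f,a=hub(c,I,d,(.6578,.0186)); rel(p,R,[*f,-.016]); print("dth",a-th)
E
```

```text
t 13.62 tcp [0.6544 0.0177 0.1245] th -0.329 tilt [-0.002 -0.   ] q [-0.49  0.55  0.57  1.63 -0.33  1.06  1.41] F [-0.3  0.6  0.4] w 0.749
hub [0.6576 0.02  ] r 0.0213 h 0.0237 axis -0.316 n 2023 armz 0.0186
 tool shift cm [-0.25  0.32 14.05]
dth 0.01307723875244221
```

Emit:
servo_tool(
  moves=[
    {"tx": -0.25, "ty": 0.32, "tz": 4, "wx": 0, "wy": 0, "wz": 0, "gripper": -0.5},
    {"tx": 0, "ty": 0, "tz": 4, "wx": 0, "wy": 0, "wz": 0, "gripper": -0.5},
    {"tx": 0, "ty": 0, "tz": 1.5, "wx": 0, "wy": 0, "wz": 0, "gripper": -0.5},
    {"tx": 0, "ty": 0, "tz": 0, "wx": 0, "wy": 0, "wz": 0, "gripper": -0.5},
    {"tx": 0, "ty": 0, "tz": 0, "wx": 0, "wy": 0, "wz": 0, "gripper": -0.5},
    {"tx": 0, "ty": 0, "tz": 0, "wx": 0, "wy": 0, "wz": 0, "gripper": -0.5},
  ],
)

```text
time_s: 14.42
tcp_pos: [0.6598, 0.0196, 0.0323]
orientation: [0.518, 3.096, 0.001]
ft_force: [0.3, -0.6, 0.2]
gripper_width: 0.748
```

```bash
python3 - <<'E'
from h import *
p,R,th=state(); rel(p,R,[.6576,.02,-.014])
E
```

```text
t 14.43 tcp [0.6598 0.0196 0.0323] th -0.332 tilt [0.003 0.   ] q [-0.45  0.66  0.51  1.69 -0.39  0.9   1.46] F [ 0.3 -0.6  0.2] w 0.748
 tool shift cm [ 0.24 -0.04  4.63]
```

Emit:
servo_tool(
  moves=[
    {"tx": 0.24, "ty": 0, "tz": 2, "wx": 0, "wy": 0, "wz": 0, "gripper": -0.5},
    {"tx": 0, "ty": 0, "tz": 2, "wx": 0, "wy": 0, "wz": 0, "gripper": -0.5},
    {"tx": 0, "ty": 0, "tz": 0.6, "wx": 0, "wy": 0, "wz": 0, "gripper": -0.5},
    {"tx": 0, "ty": 0, "tz": 0, "wx": 0, "wy": 0, "wz": 0, "gripper": -0.5},
    {"tx": 0, "ty": 0, "tz": 0, "wx": 0, "wy": 0, "wz": 0, "gripper": -0.5},
    {"tx": 0, "ty": 0, "tz": 0, "wx": 0, "wy": 0, "wz": 0, "gripper": 1},
    {"tx": 0, "ty": 0, "tz": 0, "wx": 0, "wy": 0, "wz": 0, "gripper": 1},
    {"tx": 0, "ty": 0, "tz": 0, "wx": 0, "wy": 0, "wz": 0, "gripper": 1},
    {"tx": 0, "ty": 0, "tz": 0, "wx": 0, "wy": 0, "wz": 0, "gripper": 1},
    {"tx": 0, "ty": 0, "tz": 0, "wx": 0, "wy": 0, "wz": 0, "gripper": 1},
  ],
)

```text
time_s: 15.68
tcp_pos: [0.657, 0.0203, -0.0143]
orientation: [0.519, 3.097, 0.001]
ft_force: [-1.5, 0.3, 5.5]
gripper_width: 0.497
```

Emit:
servo_tool(
  moves=[
    {"tx": 0, "ty": 0, "tz": -3, "wx": 0, "wy": 0, "wz": 0, "gripper": 1},
    {"tx": 0, "ty": 0, "tz": -5, "wx": 0, "wy": 0, "wz": 0, "gripper": 1},
    {"tx": 0, "ty": 0, "tz": -5, "wx": 0, "wy": 0, "wz": 0, "gripper": 1},
    {"tx": 0, "ty": 0, "tz": 0, "wx": 0, "wy": 0, "wz": 0, "gripper": 1},
    {"tx": 0, "ty": 0, "tz": 0, "wx": 0, "wy": 0, "wz": 0, "gripper": 1},
  ],
)

```text
time_s: 16.3
tcp_pos: [0.6549, 0.0209, 0.1131]
orientation: [-0.518, -3.096, -0.0]
ft_force: [-0.4, 0.3, -3.1]
gripper_width: 0.494
```

```bash
python3 - <<'E'
from h import *
p,R,th=state(); rel(p,R,[.4634,.2024,.115])
E
```

```text
t 16.3 tcp [0.6549 0.0209 0.1131] th -0.331 tilt [-0.003  0.   ] q [-0.49  0.56  0.56  1.64 -0.34  1.04  1.41] F [-0.4  0.3 -3.1] w 0.494
 tool shift cm [24.01 10.93 -0.13]
```

Emit:
servo_tool(
  moves=[
    {"tx": 4.8, "ty": 2.18, "tz": 0, "wx": 0, "wy": 0, "wz": 0, "gripper": 1},
    {"tx": 4.8, "ty": 2.18, "tz": 0, "wx": 0, "wy": 0, "wz": 0, "gripper": 1},
    {"tx": 4.8, "ty": 2.18, "tz": 0, "wx": 0, "wy": 0, "wz": 0, "gripper": 1},
    {"tx": 4.8, "ty": 2.18, "tz": 0, "wx": 0, "wy": 0, "wz": 0, "gripper": 1},
    {"tx": 4.8, "ty": 2.18, "tz": 0, "wx": 0, "wy": 0, "wz": 0, "gripper": 1},
    {"tx": 0, "ty": 0, "tz": 0, "wx": 0, "wy": 0, "wz": 0, "gripper": 1},
    {"tx": 0, "ty": 0, "tz": 0, "wx": 0, "wy": 0, "wz": 0, "gripper": 1},
    {"tx": 0, "ty": 0, "tz": 0, "wx": 0, "wy": 0, "wz": 0, "gripper": 1},
  ],
)

```text
time_s: 17.3
tcp_pos: [0.4654, 0.2001, 0.114]
orientation: [-0.522, -3.098, 0.002]
ft_force: [0.8, -0.8, -2.4]
gripper_width: 0.495
```

```bash
python3 - <<'E'
from h import *
p,R,th=state(); c,I,d=snap("wrist","w9")
z=p[2]+.038
f=circ(c,I,d,p[:2],.0255,z-.003,z+.004,.022);print("held hub top",(f[0]-p[:2]).round(4),f[1:4],"rel z",f[2]-p[2])
rel(p,R,[.4634,.2024,.064])
E
```

```text
t 17.3 tcp [0.4654 0.2001 0.114 ] th -0.334 tilt [-0.    -0.001] q [-0.98  0.3   0.58  2.   -0.2   0.9   0.94] F [ 0.8 -0.8 -2.4] w 0.495
held hub top [0.0003 0.0003] (np.float64(0.022011454196564067), np.float64(0.15195399495171175), np.float64(0.0008931163763253079)) rel z 0.03795855337687193
 tool shift cm [0.26 0.16 5.  ]
```

View pics/w9.png

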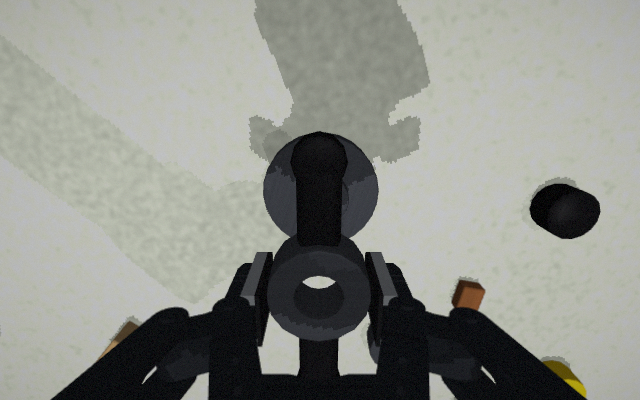

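The tee is held level, hub at (320,287), and the hub centre matches the TCP to 0.5 mm. Lowering in stages.

Emit:
servo_tool(
  moves=[
    {"tx": 0.26, "ty": 0.16, "tz": 2, "wx": 0, "wy": 0, "wz": 0, "gripper": 1},
    {"tx": 0, "ty": 0, "tz": 2, "wx": 0, "wy": 0, "wz": 0, "gripper": 1},
    {"tx": 0, "ty": 0, "tz": 0.8, "wx": 0, "wy": 0, "wz": 0, "gripper": 1},
    {"tx": 0, "ty": 0, "tz": 0, "wx": 0, "wy": 0, "wz": 0, "gripper": 1},
    {"tx": 0, "ty": 0, "tz": 0, "wx": 0, "wy": 0, "wz": 0, "gripper": 1},
    {"tx": 0, "ty": 0, "tz": 0, "wx": 0, "wy": 0, "wz": 0, "gripper": 1},
  ],
)

```text
time_s: 18.1
tcp_pos: [0.4635, 0.2043, 0.0673]
orientation: [0.519, 3.097, 0.002]
ft_force: [-0.8, 0.3, -3.4]
gripper_width: 0.496
```

```bash
python3 - <<'E'
from h import *
p,R,th=state(); rel(p,R,[.4634,.2024,.0237])
E
```

```text
t 18.1 tcp [0.4635 0.2043 0.0673] th -0.332 tilt [0.001 0.001] q [-0.96  0.37  0.55  2.04 -0.26  0.8   0.99] F [-0.8  0.3 -3.4] w 0.496
 tool shift cm [-0.05 -0.19  4.36]
```

Emit:
servo_tool(
  moves=[
    {"tx": 0, "ty": -0.15, "tz": 1, "wx": 0, "wy": 0, "wz": 0, "gripper": 1},
    {"tx": 0, "ty": 0, "tz": 1.5, "wx": 0, "wy": 0, "wz": 0, "gripper": 1},
    {"tx": 0, "ty": 0, "tz": 1.2, "wx": 0, "wy": 0, "wz": 0, "gripper": 1},
    {"tx": 0, "ty": 0, "tz": 0.4, "wx": 0, "wy": 0, "wz": 0, "gripper": 1},
    {"tx": 0, "ty": 0, "tz": 0.1, "wx": 0, "wy": 0, "wz": 0, "gripper": 1},
    {"tx": 0, "ty": 0, "tz": 0, "wx": 0, "wy": 0, "wz": 0, "gripper": 1},
    {"tx": 0, "ty": 0, "tz": 0, "wx": 0, "wy": 0, "wz": 0, "gripper": 1},
  ],
)

```text
time_s: 18.98
tcp_pos: [0.4628, 0.2029, 0.025]
orientation: [0.519, 3.098, 0.001]
ft_force: [0.0, -0.1, -2.8]
gripper_width: 0.5
```

Emit:
servo_tool(
  moves=[
    {"tx": 0, "ty": 0, "tz": 0.15, "wx": 0, "wy": 0, "wz": 0, "gripper": 1},
    {"tx": 0, "ty": 0, "tz": 0, "wx": 0, "wy": 0, "wz": 0, "gripper": 1},
    {"tx": 0, "ty": 0, "tz": 0, "wx": 0, "wy": 0, "wz": 0, "gripper": -0.5},
    {"tx": 0, "ty": 0, "tz": 0, "wx": 0, "wy": 0, "wz": 0, "gripper": -0.5},
    {"tx": 0, "ty": 0, "tz": 0, "wx": 0, "wy": 0, "wz": 0, "gripper": -0.5},
    {"tx": 0, "ty": 0, "tz": -3, "wx": 0, "wy": 0, "wz": 0, "gripper": -0.5},
    {"tx": 0, "ty": 0, "tz": -5, "wx": 0, "wy": 0, "wz": 0, "gripper": -0.5},
    {"tx": 0, "ty": 0, "tz": -4, "wx": 0, "wy": 0, "wz": 0, "gripper": -0.5},
    {"tx": 0, "ty": 0, "tz": 0, "wx": 0, "wy": 0, "wz": 0, "gripper": -0.5},
  ],
)

```text
time_s: 20.1
tcp_pos: [0.4648, 0.2038, 0.1462]
orientation: [0.518, 3.094, 0.008]
ft_force: [-0.6, 0.1, -0.0]
gripper_width: 0.749
```

```bash
python3 - <<'E'
from h import *
p,R,th=state(); c,I,d=snap("wrist","w10")
f=circ(c,I,d,(.463,.202),.025,.056,.067,.022);print("tee on stand",f[0].round(4),f[1:4])
P,uv=top(c,I,d,(.463,.202),.08,.045,.07);A=np.c_[P[:,:2]-[.463,.202],np.ones(len(P))]
m=np.hypot(*A[:,:2].T)<.024; m&=P[:,2]>.058; print("slope",np.linalg.lstsq(A[m],P[m,2],rcond=None)[0].round(4))
rel(p,R,[.518,-.382,.14])
E
```

```text
t 20.1 tcp [0.4648 0.2038 0.1462] th -0.332 tilt [0.006 0.004] q [-1.02  0.25  0.61  1.97 -0.17  0.96  0.91] F [-0.6  0.1 -0. ] w 0.749
tee on stand [0.4632 0.2031] (np.float64(0.02179516571905276), np.float64(0.06164093436894603), np.float64(0.0016983695261309191))
slope [ 0.0052 -0.0021  0.0621]
 tool shift cm [-24.1  -53.66   0.38]
```

The tee is seated: top at 61.7 mm (expect 62), level, under 1 mm off axis. Next the wide ring.

Emit:
servo_tool(
  moves=[
    {"tx": -2.41, "ty": -5.36, "tz": 0, "wx": 0, "wy": 0, "wz": 0, "gripper": -1},
    {"tx": -2.41, "ty": -5.36, "tz": 0, "wx": 0, "wy": 0, "wz": 0, "gripper": -1},
    {"tx": -2.41, "ty": -5.36, "tz": 0, "wx": 0, "wy": 0, "wz": 0, "gripper": -1},
    {"tx": -2.41, "ty": -5.36, "tz": 0, "wx": 0, "wy": 0, "wz": 0, "gripper": -1},
    {"tx": -2.41, "ty": -5.36, "tz": 0, "wx": 0, "wy": 0, "wz": 0, "gripper": -1},
    {"tx": -2.41, "ty": -5.36, "tz": 0, "wx": 0, "wy": 0, "wz": 0, "gripper": -1},
    {"tx": -2.41, "ty": -5.36, "tz": 0, "wx": 0, "wy": 0, "wz": 0, "gripper": -1},
    {"tx": -2.41, "ty": -5.36, "tz": 0, "wx": 0, "wy": 0, "wz": 0, "gripper": -1},
    {"tx": -2.41, "ty": -5.36, "tz": 0, "wx": 0, "wy": 0, "wz": 0, "gripper": -1},
    {"tx": -2.41, "ty": -5.36, "tz": 0, "wx": 0, "wy": 0, "wz": 0, "gripper": -1},
    {"tx": 0, "ty": 0, "tz": 0, "wx": 0, "wy": 0, "wz": 0, "gripper": -1},
    {"tx": 0, "ty": 0, "tz": 0, "wx": 0, "wy": 0, "wz": 0, "gripper": -1},
  ],
)

```text
time_s: 21.65
tcp_pos: [0.5148, -0.3817, 0.1411]
orientation: [-0.519, -3.095, -0.003]
ft_force: [0.6, 0.4, 0.0]
gripper_width: 0.997
```

```bash
python3 - <<'E'
from h import *
p,R,th=state(); c,I,d=snap("wrist","w11")
f=circ(c,I,d,(.518,-.382),.045,.01,.022,.029);print("wide",f[0].round(4),f[1:4],I[f[4].mean(0).astype(int)[1]-12,f[4].mean(0).astype(int)[0]])
rel(p,R,[*f[0],-.015])
P,uv=top(c,I,d,(.446,-.155),.03,.05,.09);print("pin",len(P))
E
```

```text
t 21.65 tcp [ 0.5148 -0.3817  0.1411] th -0.332 tilt [-0.003  0.002] q [ 0.06  0.55  0.73  1.65 -0.41  1.1   2.14] F [0.6 0.4 0. ] w 0.997
wide [ 0.517  -0.3833] (np.float64(0.02834654459441666), np.float64(0.01572360401179644), np.float64(0.0009462765261764125)) [58 58 64]
 tool shift cm [-0.31 -0.11 15.61]
pin 30
```

Emit:
servo_tool(
  moves=[
    {"tx": -0.3, "ty": -0.1, "tz": 4, "wx": 0, "wy": 0, "wz": 0, "gripper": -1},
    {"tx": 0, "ty": 0, "tz": 5, "wx": 0, "wy": 0, "wz": 0, "gripper": -1},
    {"tx": 0, "ty": 0, "tz": 2, "wx": 0, "wy": 0, "wz": 0, "gripper": -1},
    {"tx": 0, "ty": 0, "tz": 0, "wx": 0, "wy": 0, "wz": 0, "gripper": -1},
    {"tx": 0, "ty": 0, "tz": 0, "wx": 0, "wy": 0, "wz": 0, "gripper": -1},
    {"tx": 0, "ty": 0, "tz": 0, "wx": 0, "wy": 0, "wz": 0, "gripper": -1},
  ],
)

```text
time_s: 22.45
tcp_pos: [0.5194, -0.3855, 0.035]
orientation: [0.518, 3.095, -0.002]
ft_force: [-0.1, -0.3, 0.6]
gripper_width: 1.001
```

```bash
python3 - <<'E'
from h import *
p,R,th=state(); rel(p,R,[.517,-.3833,-.0195])
E
```

```text
t 22.45 tcp [ 0.5194 -0.3855  0.035 ] th -0.332 tilt [ 0.003 -0.002] q [ 0.11  0.67  0.66  1.72 -0.5   0.92  2.21] F [-0.1 -0.3  0.6] w 1.001
 tool shift cm [0.31 0.13 5.45]
```

Emit:
servo_tool(
  moves=[
    {"tx": 0.3, "ty": 0.15, "tz": 2.5, "wx": 0, "wy": 0, "wz": 0, "gripper": -1},
    {"tx": 0, "ty": 0, "tz": 2, "wx": 0, "wy": 0, "wz": 0, "gripper": -1},
    {"tx": 0, "ty": 0, "tz": 0.9, "wx": 0, "wy": 0, "wz": 0, "gripper": -1},
    {"tx": 0, "ty": 0, "tz": 0, "wx": 0, "wy": 0, "wz": 0, "gripper": -1},
    {"tx": 0, "ty": 0, "tz": 0, "wx": 0, "wy": 0, "wz": 0, "gripper": 1},
    {"tx": 0, "ty": 0, "tz": 0, "wx": 0, "wy": 0, "wz": 0, "gripper": 1},
    {"tx": 0, "ty": 0, "tz": 0, "wx": 0, "wy": 0, "wz": 0, "gripper": 1},
    {"tx": 0, "ty": 0, "tz": 0, "wx": 0, "wy": 0, "wz": 0, "gripper": 1},
    {"tx": 0, "ty": 0, "tz": 0, "wx": 0, "wy": 0, "wz": 0, "gripper": 1},
  ],
)

```text
time_s: 23.58
tcp_pos: [0.517, -0.3837, -0.0186]
orientation: [0.519, 3.095, -0.002]
ft_force: [0.4, 0.7, 6.6]
gripper_width: 0.656
```

Emit:
servo_tool(
  moves=[
    {"tx": 0, "ty": 0, "tz": -3, "wx": 0, "wy": 0, "wz": 0, "gripper": 1},
    {"tx": 0, "ty": 0, "tz": -5, "wx": 0, "wy": 0, "wz": 0, "gripper": 1},
    {"tx": 0, "ty": 0, "tz": -5, "wx": 0, "wy": 0, "wz": 0, "gripper": 1},
    {"tx": 0, "ty": 0, "tz": 0, "wx": 0, "wy": 0, "wz": 0, "gripper": 1},
    {"tx": 0, "ty": 0, "tz": 0, "wx": 0, "wy": 0, "wz": 0, "gripper": 1},
  ],
)

```text
time_s: 24.2
tcp_pos: [0.5156, -0.3815, 0.1087]
orientation: [-0.518, -3.098, -0.002]
ft_force: [-0.6, -0.0, -2.0]
gripper_width: 0.651
```

```bash
python3 - <<'E'
from h import *
p,R,th=state(); rel(p,R,[.447,-.154,.13])
c,I,d=snap("wrist","w12")
z=p[2]+.0355
f=circ(c,I,d,p[:2],.035,z-.005,z+.004,.029);print("held top",(f[0]-p[:2]).round(4),f[1],f[2]-p[2])
E
```

```text
t 24.2 tcp [ 0.5156 -0.3815  0.1087] th -0.332 tilt [-0.     0.001] q [ 0.07  0.58  0.72  1.68 -0.43  1.04  2.17] F [-0.6 -0.  -2. ] w 0.651
 tool shift cm [13.9  19.28 -2.1 ]
held top [-0.      0.0003] 0.029046988751894365 0.034357005040039926
```

Emit:
servo_tool(
  moves=[
    {"tx": 3.47, "ty": 4.82, "tz": 0, "wx": 0, "wy": 0, "wz": 0, "gripper": 1},
    {"tx": 3.47, "ty": 4.82, "tz": 0, "wx": 0, "wy": 0, "wz": 0, "gripper": 1},
    {"tx": 3.47, "ty": 4.82, "tz": 0, "wx": 0, "wy": 0, "wz": 0, "gripper": 1},
    {"tx": 3.47, "ty": 4.82, "tz": 0, "wx": 0, "wy": 0, "wz": 0, "gripper": 1},
    {"tx": 0, "ty": 0, "tz": 0, "wx": 0, "wy": 0, "wz": 0, "gripper": 1},
    {"tx": 0, "ty": 0, "tz": 0, "wx": 0, "wy": 0, "wz": 0, "gripper": 1},
    {"tx": 0, "ty": 0, "tz": 0, "wx": 0, "wy": 0, "wz": 0, "gripper": 1},
  ],
)

```text
time_s: 25.12
tcp_pos: [0.4474, -0.1563, 0.1089]
orientation: [-0.523, -3.098, 0.002]
ft_force: [-0.1, 0.2, -0.5]
gripper_width: 0.655
```

```bash
python3 - <<'E'
from h import *
p,R,th=state(); c,I,d=snap("wrist","w13")
P,uv=top(c,I,d,(.447,-.154),.03,.03,.08);b=((P[:,:2].min(0)+P[:,:2].max(0))/2);print("pin",len(P),b.round(4),P[:,2].max(),P[P[:,2]>.06].mean(0))
P,uv=top(c,I,d,(.447,-.154),.075,.014,.026);r=cv2.minAreaRect(P[:,:2].astype(np.float32));print("sq",r)
rel(p,R,[.447,-.154,.053])
E
```

```text
t 25.12 tcp [ 0.4474 -0.1563  0.1089] th -0.334 tilt [-0.    -0.001] q [-0.45  0.28  0.81  2.08 -0.26  0.88  1.75] F [-0.1  0.2 -0.5] w 0.655
pin 341 [ 0.4445 -0.1559] 0.06899915273790487 [ 0.4429152  -0.15507171  0.06502576]
sq ((0.44685137271881104, -0.1561233401298523), (0.09009211510419846, 0.08947685360908508), 61.25942611694336)
 tool shift cm [0.12 0.21 5.59]
```

View pics/w13.png

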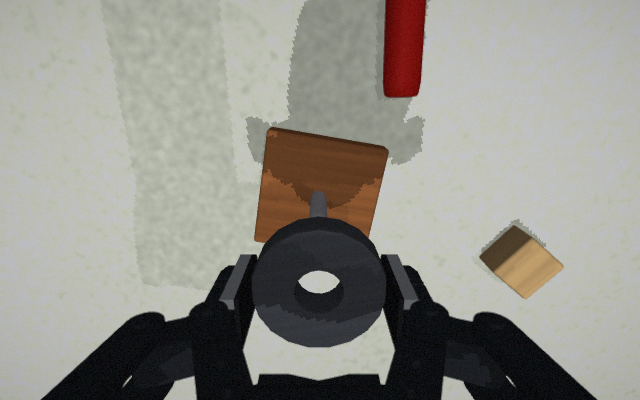

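The wrist view shows the ring held at (319,282), with the pin just behind its edge at (318,205). The base fits as a 90 × 89.5 mm rectangle centred at (0.4469, −0.1561), and the TCP is within 1 mm of that.

Emit:
servo_tool(
  moves=[
    {"tx": 0, "ty": 0, "tz": 2.5, "wx": 0, "wy": 0, "wz": 0, "gripper": 1},
    {"tx": 0, "ty": 0, "tz": 2.5, "wx": 0, "wy": 0, "wz": 0, "gripper": 1},
    {"tx": 0, "ty": 0, "tz": 0, "wx": 0, "wy": 0, "wz": 0, "gripper": 1},
    {"tx": 0, "ty": 0, "tz": 0, "wx": 0, "wy": 0, "wz": 0, "gripper": 1},
    {"tx": 0, "ty": 0, "tz": 0, "wx": 0, "wy": 0, "wz": 0, "gripper": 1},
  ],
)

```text
time_s: 25.8
tcp_pos: [0.4484, -0.1552, 0.06]
orientation: [0.519, 3.096, 0.0]
ft_force: [-0.1, -1.4, -1.9]
gripper_width: 0.654
```

```bash
python3 - <<'E'
from h import *
p,R,th=state(); rel(p,R,[.4468,-.1558,.0014])
E
```

```text
t 25.8 tcp [ 0.4484 -0.1552  0.06  ] th -0.332 tilt [ 0.002 -0.   ] q [-0.39  0.37  0.75  2.12 -0.36  0.78  1.83] F [-0.1 -1.4 -1.9] w 0.654
 tool shift cm [ 0.14 -0.11  5.86]
```

Emit:
servo_tool(
  moves=[
    {"tx": 0.1, "ty": -0.1, "tz": 1.5, "wx": 0, "wy": 0, "wz": 0, "gripper": 1},
    {"tx": 0, "ty": 0, "tz": 2, "wx": 0, "wy": 0, "wz": 0, "gripper": 1},
    {"tx": 0, "ty": 0, "tz": 1.5, "wx": 0, "wy": 0, "wz": 0, "gripper": 1},
    {"tx": 0, "ty": 0, "tz": 0.6, "wx": 0, "wy": 0, "wz": 0, "gripper": 1},
    {"tx": 0, "ty": 0, "tz": 0.2, "wx": 0, "wy": 0, "wz": 0, "gripper": 1},
    {"tx": 0, "ty": 0, "tz": 0, "wx": 0, "wy": 0, "wz": 0, "gripper": 1},
    {"tx": 0, "ty": 0, "tz": 0, "wx": 0, "wy": 0, "wz": 0, "gripper": 1},
  ],
)

```text
time_s: 26.68
tcp_pos: [0.4466, -0.1555, 0.0014]
orientation: [0.519, 3.097, -0.0]
ft_force: [-0.6, -0.2, 0.3]
gripper_width: 0.652
```

Seated. Release, rise, check.

Emit:
servo_tool(
  moves=[
    {"tx": 0, "ty": 0, "tz": 0, "wx": 0, "wy": 0, "wz": 0, "gripper": -1},
    {"tx": 0, "ty": 0, "tz": 0, "wx": 0, "wy": 0, "wz": 0, "gripper": -1},
    {"tx": 0, "ty": 0, "tz": 0, "wx": 0, "wy": 0, "wz": 0, "gripper": -1},
    {"tx": 0, "ty": 0, "tz": -3, "wx": 0, "wy": 0, "wz": 0, "gripper": -1},
    {"tx": 0, "ty": 0, "tz": -5, "wx": 0, "wy": 0, "wz": 0, "gripper": -1},
    {"tx": 0, "ty": 0, "tz": -5, "wx": 0, "wy": 0, "wz": 0, "gripper": -0.5},
    {"tx": 0, "ty": 0, "tz": 0, "wx": 0, "wy": 0, "wz": 0, "gripper": -0.5},
  ],
)

```text
time_s: 27.55
tcp_pos: [0.4492, -0.1561, 0.1345]
orientation: [0.517, 3.091, 0.002]
ft_force: [-0.5, 0.8, 0.3]
gripper_width: 0.748
```

```bash
python3 - <<'E'
from h import *
p,R,th=state(); c,I,d=snap("wrist","w14")
f=circ(c,I,d,(.447,-.156),.04,.03,.042,.029);print("wide on stand",f[0].round(4),f[1:4])
P,uv=top(c,I,d,(.447,-.156),.03,.045,.08);b=((P[:,:2].min(0)+P[:,:2].max(0))/2);print("pin",len(P),b.round(4),P[:,2].max())
rel(p,R,[.6222,.2167,.14])
E
```

```text
t 27.55 tcp [ 0.4492 -0.1561  0.1345] th -0.331 tilt [0.008 0.   ] q [-0.5   0.24  0.85  2.06 -0.23  0.93  1.72] F [-0.5  0.8  0.3] w 0.748
wide on stand [ 0.4472 -0.1552] (np.float64(0.028385645539761372), np.float64(0.03575979694819484), np.float64(0.0010068668028306985))
pin 336 [ 0.447  -0.1562] 0.07140780338425877
 tool shift cm [-4.23 40.88 -0.41]
```

The wide ring is seated: top at 35.8 mm (expect 36), about 1 mm off the pin. Next the lever.

Emit:
servo_tool(
  moves=[
    {"tx": -0.6, "ty": 5.84, "tz": 0, "wx": 0, "wy": 0, "wz": 0, "gripper": -0.5},
    {"tx": -0.6, "ty": 5.84, "tz": 0, "wx": 0, "wy": 0, "wz": 0, "gripper": -0.5},
    {"tx": -0.6, "ty": 5.84, "tz": 0, "wx": 0, "wy": 0, "wz": 0, "gripper": -0.5},
    {"tx": -0.6, "ty": 5.84, "tz": 0, "wx": 0, "wy": 0, "wz": 0, "gripper": -0.5},
    {"tx": -0.6, "ty": 5.84, "tz": 0, "wx": 0, "wy": 0, "wz": 0, "gripper": -0.5},
    {"tx": -0.6, "ty": 5.84, "tz": 0, "wx": 0, "wy": 0, "wz": 0, "gripper": -0.5},
    {"tx": -0.6, "ty": 5.84, "tz": 0, "wx": 0, "wy": 0, "wz": 0, "gripper": -0.5},
    {"tx": 0, "ty": 0, "tz": 0, "wx": 0, "wy": 0, "wz": -0.15, "gripper": -0.5},
    {"tx": 0, "ty": 0, "tz": 0, "wx": 0, "wy": 0, "wz": -0.15, "gripper": -0.5},
    {"tx": 0, "ty": 0, "tz": 0, "wx": 0, "wy": 0, "wz": 0, "gripper": -0.5},
    {"tx": 0, "ty": 0, "tz": 0, "wx": 0, "wy": 0, "wz": 0, "gripper": -0.5},
  ],
)

```text
time_s: 28.98
tcp_pos: [0.6184, 0.2171, 0.13]
orientation: [-0.054, -3.139, 0.001]
ft_force: [-0.6, 0.2, 1.0]
gripper_width: 0.748
```

```bash
python3 - <<'E'
from h import *
p,R,th=state(); c,I,d=snap("wrist","w15")
f,a=hub(c,I,d,(.6222,.2167)); rel(p,R,[*f,-.014]); print("dth",a-th)
E
```

```text
t 28.98 tcp [0.6184 0.2171 0.13  ] th -0.034 tilt [-0.002 -0.   ] q [-0.82  0.55  0.59  1.63 -0.34  1.07  1.41] F [-0.6  0.2  1. ] w 0.748
hub [0.6231 0.2168] r 0.0213 h 0.0237 axis -0.101 n 1664 armz 0.0184
 tool shift cm [-4.90e-01 -1.00e-02  1.44e+01]
dth -0.0666025444533142
```

Emit:
servo_tool(
  moves=[
    {"tx": -0.49, "ty": 0, "tz": 4, "wx": 0, "wy": 0, "wz": 0, "gripper": -0.5},
    {"tx": 0, "ty": 0, "tz": 5, "wx": 0, "wy": 0, "wz": 0.06, "gripper": -0.5},
    {"tx": 0, "ty": 0, "tz": 1, "wx": 0, "wy": 0, "wz": 0, "gripper": -0.5},
    {"tx": 0, "ty": 0, "tz": 0, "wx": 0, "wy": 0, "wz": 0, "gripper": -0.5},
    {"tx": 0, "ty": 0, "tz": 0, "wx": 0, "wy": 0, "wz": 0, "gripper": -0.5},
    {"tx": 0, "ty": 0, "tz": 0, "wx": 0, "wy": 0, "wz": 0, "gripper": -0.5},
  ],
)

```text
time_s: 29.78
tcp_pos: [0.6253, 0.2178, 0.0331]
orientation: [0.144, 3.135, 0.003]
ft_force: [0.5, 0.2, -0.4]
gripper_width: 0.746
```

```bash
python3 - <<'E'
from h import *
p,R,th=state(); rel(p,R,[.6229,.2168,-.014])
E
```

```text
t 29.77 tcp [0.6253 0.2178 0.0331] th -0.092 tilt [0.003 0.002] q [-0.78  0.67  0.55  1.68 -0.42  0.91  1.41] F [ 0.5  0.2 -0.4] w 0.746
 tool shift cm [ 0.24 -0.13  4.71]
```

Emit:
servo_tool(
  moves=[
    {"tx": 0.24, "ty": -0.1, "tz": 2, "wx": 0, "wy": 0, "wz": 0, "gripper": -0.5},
    {"tx": 0, "ty": 0, "tz": 2, "wx": 0, "wy": 0, "wz": 0, "gripper": -0.5},
    {"tx": 0, "ty": 0, "tz": 0.7, "wx": 0, "wy": 0, "wz": 0, "gripper": -0.5},
    {"tx": 0, "ty": 0, "tz": 0, "wx": 0, "wy": 0, "wz": 0, "gripper": -0.5},
    {"tx": 0, "ty": 0, "tz": 0, "wx": 0, "wy": 0, "wz": 0, "gripper": -0.5},
    {"tx": 0, "ty": 0, "tz": 0, "wx": 0, "wy": 0, "wz": 0, "gripper": 1},
    {"tx": 0, "ty": 0, "tz": 0, "wx": 0, "wy": 0, "wz": 0, "gripper": 1},
    {"tx": 0, "ty": 0, "tz": 0, "wx": 0, "wy": 0, "wz": 0, "gripper": 1},
    {"tx": 0, "ty": 0, "tz": 0, "wx": 0, "wy": 0, "wz": 0, "gripper": 1},
    {"tx": 0, "ty": 0, "tz": 0, "wx": 0, "wy": 0, "wz": 0, "gripper": 1},
  ],
)

```text
time_s: 31.02
tcp_pos: [0.6223, 0.2167, -0.0148]
orientation: [0.144, 3.137, 0.001]
ft_force: [-0.5, -0.1, 5.0]
gripper_width: 0.498
```

Emit:
servo_tool(
  moves=[
    {"tx": 0, "ty": 0, "tz": -3, "wx": 0, "wy": 0, "wz": 0, "gripper": 1},
    {"tx": 0, "ty": 0, "tz": -5, "wx": 0, "wy": 0, "wz": 0, "gripper": 1},
    {"tx": 0, "ty": 0, "tz": -5, "wx": 0, "wy": 0, "wz": 0, "gripper": 1},
    {"tx": 0, "ty": 0, "tz": 0, "wx": 0, "wy": 0, "wz": 0, "gripper": 1},
    {"tx": 0, "ty": 0, "tz": 0, "wx": 0, "wy": 0, "wz": 0, "gripper": 1},
  ],
)

```text
time_s: 31.65
tcp_pos: [0.6202, 0.2167, 0.1129]
orientation: [-0.144, -3.136, 0.0]
ft_force: [0.0, 0.3, -2.6]
gripper_width: 0.497
```

```bash
python3 - <<'E'
from h import *
p,R,th=state(); c,I,d=snap("wrist","w16"); z=p[2]+.038
f=circ(c,I,d,p[:2],.0255,z-.004,z+.004,.022);print("held",(f[0]-p[:2]).round(4),f[1],f[2]-p[2])
rel(p,R,[.447,-.156,.12])
E
```

```text
t 31.65 tcp [0.6202 0.2167 0.1129] th -0.091 tilt [-0.002 -0.   ] q [-0.82  0.57  0.6   1.64 -0.36  1.05  1.37] F [ 0.   0.3 -2.6] w 0.497
held [0.0002 0.0002] 0.02220656338569166 0.038324777618205824
 tool shift cm [ 13.85 -38.7   -0.66]
```

Emit:
servo_tool(
  moves=[
    {"tx": 1.98, "ty": -5.53, "tz": 0, "wx": 0, "wy": 0, "wz": 0, "gripper": 1},
    {"tx": 1.98, "ty": -5.53, "tz": 0, "wx": 0, "wy": 0, "wz": 0, "gripper": 1},
    {"tx": 1.98, "ty": -5.53, "tz": 0, "wx": 0, "wy": 0, "wz": 0, "gripper": 1},
    {"tx": 1.98, "ty": -5.53, "tz": 0, "wx": 0, "wy": 0, "wz": 0, "gripper": 1},
    {"tx": 1.98, "ty": -5.53, "tz": 0, "wx": 0, "wy": 0, "wz": 0, "gripper": 1},
    {"tx": 1.98, "ty": -5.53, "tz": 0, "wx": 0, "wy": 0, "wz": 0, "gripper": 1},
    {"tx": 1.98, "ty": -5.53, "tz": 0, "wx": 0, "wy": 0, "wz": 0, "gripper": 1},
    {"tx": 0, "ty": 0, "tz": 0, "wx": 0, "wy": 0, "wz": 0, "gripper": 1},
    {"tx": 0, "ty": 0, "tz": 0, "wx": 0, "wy": 0, "wz": 0, "gripper": 1},
    {"tx": 0, "ty": 0, "tz": 2, "wx": 0, "wy": 0, "wz": 0, "gripper": 1},
    {"tx": 0, "ty": 0, "tz": 0, "wx": 0, "wy": 0, "wz": 0, "gripper": 1},
    {"tx": 0, "ty": 0, "tz": 0, "wx": 0, "wy": 0, "wz": 0, "gripper": 1},
  ],
)

```text
time_s: 33.2
tcp_pos: [0.4484, -0.1553, 0.0941]
orientation: [-0.141, -3.138, 0.0]
ft_force: [0.1, 0.4, -1.3]
gripper_width: 0.497
```

```bash
python3 - <<'E'
from h import *
p,R,th=state(); c,I,d=snap("wrist","w17"); z=p[2]+.038
f=circ(c,I,d,p[:2],.0255,z-.004,z+.004,.022);print("held",(f[0]-p[:2]).round(4),f[1],f[2]-p[2])
rel(p,R,[.447,-.156,.064])
E
```

```text
t 33.2 tcp [ 0.4484 -0.1553  0.0941] th -0.09 tilt [-0. -0.] q [-0.4   0.3   0.75  2.09 -0.27  0.85  1.99] F [ 0.1  0.4 -1.3] w 0.497
held [0.0002 0.0002] 0.02219895188916058 0.038401830217034985
 tool shift cm [ 0.14 -0.08  3.01]
```

Emit:
servo_tool(
  moves=[
    {"tx": 0.12, "ty": -0.08, "tz": 1.5, "wx": 0, "wy": 0, "wz": 0, "gripper": 1},
    {"tx": 0, "ty": 0, "tz": 1, "wx": 0, "wy": 0, "wz": 0, "gripper": 1},
    {"tx": 0, "ty": 0, "tz": 0, "wx": 0, "wy": 0, "wz": 0, "gripper": 1},
    {"tx": 0, "ty": 0, "tz": 0, "wx": 0, "wy": 0, "wz": 0, "gripper": 1},
    {"tx": 0, "ty": 0, "tz": 0, "wx": 0, "wy": 0, "wz": 0, "gripper": 1},
  ],
)

```text
time_s: 33.88
tcp_pos: [0.447, -0.157, 0.0693]
orientation: [0.144, 3.138, 0.0]
ft_force: [0.6, -0.0, -2.6]
gripper_width: 0.496
```

```bash
python3 - <<'E'
from h import *
p,R,th=state(); rel(p,R,[.447,-.156,.0212])
E
```

```text
t 33.88 tcp [ 0.447  -0.157   0.0693] th -0.092 tilt [ 0.001 -0.   ] q [-0.37  0.34  0.73  2.11 -0.32  0.79  2.04] F [ 0.6 -0.  -2.6] w 0.496
 tool shift cm [0.02 0.1  4.81]
```

Emit:
servo_tool(
  moves=[
    {"tx": 0, "ty": 0.1, "tz": 1, "wx": 0, "wy": 0, "wz": 0, "gripper": 1},
    {"tx": 0, "ty": 0, "tz": 1.5, "wx": 0, "wy": 0, "wz": 0, "gripper": 1},
    {"tx": 0, "ty": 0, "tz": 1.5, "wx": 0, "wy": 0, "wz": 0, "gripper": 1},
    {"tx": 0, "ty": 0, "tz": 0.6, "wx": 0, "wy": 0, "wz": 0, "gripper": 1},
    {"tx": 0, "ty": 0, "tz": 0.2, "wx": 0, "wy": 0, "wz": 0, "gripper": 1},
    {"tx": 0, "ty": 0, "tz": 0, "wx": 0, "wy": 0, "wz": 0, "gripper": 1},
    {"tx": 0, "ty": 0, "tz": 0, "wx": 0, "wy": 0, "wz": 0, "gripper": 1},
  ],
)

```text
time_s: 34.75
tcp_pos: [0.4458, -0.1557, 0.0212]
orientation: [-0.145, -3.136, -0.002]
ft_force: [-3.8, 1.5, 4.9]
gripper_width: 0.498
```

Contact with the ring below. Release, rise, check.

Emit:
servo_tool(
  moves=[
    {"tx": 0, "ty": 0, "tz": 0, "wx": 0, "wy": 0, "wz": 0, "gripper": -0.5},
    {"tx": 0, "ty": 0, "tz": 0, "wx": 0, "wy": 0, "wz": 0, "gripper": -0.5},
    {"tx": 0, "ty": 0, "tz": 0, "wx": 0, "wy": 0, "wz": 0, "gripper": -0.5},
    {"tx": 0, "ty": 0, "tz": -3, "wx": 0, "wy": 0, "wz": 0, "gripper": -0.5},
    {"tx": 0, "ty": 0, "tz": -5, "wx": 0, "wy": 0, "wz": 0, "gripper": -0.5},
    {"tx": 0, "ty": 0, "tz": -5, "wx": 0, "wy": 0, "wz": 0, "gripper": -0.5},
    {"tx": 0, "ty": 0, "tz": 0, "wx": 0, "wy": 0, "wz": 0, "gripper": -0.5},
  ],
)

```text
time_s: 35.62
tcp_pos: [0.4499, -0.1567, 0.1546]
orientation: [0.143, 3.13, 0.001]
ft_force: [0.1, 0.7, 0.3]
gripper_width: 0.747
```

```bash
python3 - <<'E'
from h import *
p,R,th=state(); c,I,d=snap("wrist","w18")
f=circ(c,I,d,(.447,-.156),.0255,.055,.064,.022);print("lever on stand",f[0].round(4),f[1:4])
P,uv=top(c,I,d,(.447,-.156),.022,.056,.064);A=np.c_[P[:,:2]-[.447,-.156],np.ones(len(P))]
print("slope",np.linalg.lstsq(A,P[:,2],rcond=None)[0].round(4))
rel(p,R,[.5405,.378,.14])
E
```

```text
t 35.62 tcp [ 0.4499 -0.1567  0.1546] th -0.092 tilt [0.009 0.   ] q [-0.48  0.2   0.82  2.03 -0.18  0.97  1.91] F [0.1 0.7 0.3] w 0.747
lever on stand [ 0.4473 -0.1556] (np.float64(0.021489133044405074), np.float64(0.05968504029341984), np.float64(0.0010946663686576036))
slope [ 0.0068 -0.0007  0.0597]
 tool shift cm [-4.12 54.07  1.54]
```

The lever is seated: top at 59.7 mm (expect 60), level, under 1 mm off axis. Next the cap.

Emit:
servo_tool(
  moves=[
    {"tx": -0.46, "ty": 6.0, "tz": 0, "wx": 0, "wy": 0, "wz": 0, "gripper": -0.5},
    {"tx": -0.46, "ty": 6.0, "tz": 0, "wx": 0, "wy": 0, "wz": 0, "gripper": -0.5},
    {"tx": -0.46, "ty": 6.0, "tz": 0, "wx": 0, "wy": 0, "wz": 0, "gripper": -0.5},
    {"tx": -0.46, "ty": 6.0, "tz": 0, "wx": 0, "wy": 0, "wz": 0, "gripper": -0.5},
    {"tx": -0.46, "ty": 6.0, "tz": 0, "wx": 0, "wy": 0, "wz": 0, "gripper": -0.5},
    {"tx": -0.46, "ty": 6.0, "tz": 0, "wx": 0, "wy": 0, "wz": 0, "gripper": -0.5},
    {"tx": -0.46, "ty": 6.0, "tz": 0, "wx": 0, "wy": 0, "wz": 0, "gripper": -0.5},
    {"tx": -0.46, "ty": 6.0, "tz": 0, "wx": 0, "wy": 0, "wz": 0, "gripper": -0.5},
    {"tx": -0.46, "ty": 6.0, "tz": 0, "wx": 0, "wy": 0, "wz": 0, "gripper": -0.5},
    {"tx": 0, "ty": 0, "tz": 0, "wx": 0, "wy": 0, "wz": 0, "gripper": -0.5},
    {"tx": 0, "ty": 0, "tz": 0, "wx": 0, "wy": 0, "wz": 0, "gripper": -0.5},
    {"tx": 0, "ty": 0, "tz": 0, "wx": 0, "wy": 0, "wz": 0, "gripper": -0.5},
  ],
)

```text
time_s: 37.17
tcp_pos: [0.5376, 0.3757, 0.1504]
orientation: [-0.149, -3.137, 0.002]
ft_force: [0.1, 0.2, 0.5]
gripper_width: 0.749
```

```bash
python3 - <<'E'
from h import *
p,R,th=state(); c,I,d=snap("wrist","w19")
f=circ(c,I,d,(.5405,.378),.04,.0215,.036,.02);print("cap",f[0].round(4),f[1:4])
P,uv=top(c,I,d,f[0],.03,.026,.04);print("apex",P[:,2].max(),P[P[:,2]>.0285].mean(0))
rel(p,R,[*f[0],-.01])
E
```

```text
t 37.17 tcp [0.5376 0.3757 0.1504] th -0.095 tilt [-0.001 -0.001] q [-1.06  0.52  0.54  1.6  -0.29  1.1   1.03] F [0.1 0.2 0.5] w 0.749
cap [0.542  0.3814] (np.float64(0.019245087227393258), np.float64(0.027861761019750967), np.float64(0.0019438676034049663))
apex 0.03141881854908096 [0.54307954 0.3812043  0.02925707]
 tool shift cm [-0.4   0.64 16.04]
```

Emit:
servo_tool(
  moves=[
    {"tx": -0.46, "ty": 0.64, "tz": 4, "wx": 0, "wy": 0, "wz": 0, "gripper": -0.5},
    {"tx": 0, "ty": 0, "tz": 5, "wx": 0, "wy": 0, "wz": 0, "gripper": -0.5},
    {"tx": 0, "ty": 0, "tz": 2.5, "wx": 0, "wy": 0, "wz": 0, "gripper": -0.5},
    {"tx": 0, "ty": 0, "tz": 0, "wx": 0, "wy": 0, "wz": 0, "gripper": -0.5},
    {"tx": 0, "ty": 0, "tz": 0, "wx": 0, "wy": 0, "wz": 0, "gripper": -0.5},
    {"tx": 0, "ty": 0, "tz": 0, "wx": 0, "wy": 0, "wz": 0, "gripper": -0.5},
  ],
)

```text
time_s: 37.98
tcp_pos: [0.5439, 0.3845, 0.0381]
orientation: [0.145, 3.136, 0.004]
ft_force: [-0.4, -0.7, 0.1]
gripper_width: 0.749
```

```bash
python3 - <<'E'
from h import *
p,R,th=state(); rel(p,R,[.5427,.3812,-.013])
E
```

```text
t 37.98 tcp [0.5439 0.3845 0.0381] th -0.092 tilt [0.003 0.002] q [-1.02  0.65  0.48  1.67 -0.37  0.91  1.09] F [-0.4 -0.7  0.1] w 0.749
 tool shift cm [ 0.11 -0.36  5.11]
```

Emit:
servo_tool(
  moves=[
    {"tx": 0.11, "ty": -0.33, "tz": 2, "wx": 0, "wy": 0, "wz": 0, "gripper": -0.5},
    {"tx": 0, "ty": 0, "tz": 2, "wx": 0, "wy": 0, "wz": 0, "gripper": -0.5},
    {"tx": 0, "ty": 0, "tz": 1.1, "wx": 0, "wy": 0, "wz": 0, "gripper": -0.5},
    {"tx": 0, "ty": 0, "tz": 0, "wx": 0, "wy": 0, "wz": 0, "gripper": -0.5},
    {"tx": 0, "ty": 0, "tz": 0, "wx": 0, "wy": 0, "wz": 0, "gripper": -0.5},
    {"tx": 0, "ty": 0, "tz": 0, "wx": 0, "wy": 0, "wz": 0, "gripper": 1},
    {"tx": 0, "ty": 0, "tz": 0, "wx": 0, "wy": 0, "wz": 0, "gripper": 1},
    {"tx": 0, "ty": 0, "tz": 0, "wx": 0, "wy": 0, "wz": 0, "gripper": 1},
    {"tx": 0, "ty": 0, "tz": 0, "wx": 0, "wy": 0, "wz": 0, "gripper": 1},
    {"tx": 0, "ty": 0, "tz": 0, "wx": 0, "wy": 0, "wz": 0, "gripper": 1},
  ],
)

```text
time_s: 39.22
tcp_pos: [0.5421, 0.3814, -0.0138]
orientation: [0.144, 3.137, 0.002]
ft_force: [-0.6, -0.6, 5.7]
gripper_width: 0.451
```

Emit:
servo_tool(
  moves=[
    {"tx": 0, "ty": 0, "tz": -3, "wx": 0, "wy": 0, "wz": 0, "gripper": 1},
    {"tx": 0, "ty": 0, "tz": -5, "wx": 0, "wy": 0, "wz": 0, "gripper": 1},
    {"tx": 0, "ty": 0, "tz": -5, "wx": 0, "wy": 0, "wz": 0, "gripper": 1},
    {"tx": 0, "ty": 0, "tz": 0, "wx": 0, "wy": 0, "wz": 0, "gripper": 1},
    {"tx": 0, "ty": 0, "tz": 0, "wx": 0, "wy": 0, "wz": 0, "gripper": 1},
  ],
)

```text
time_s: 39.85
tcp_pos: [0.5404, 0.3806, 0.1143]
orientation: [-0.144, -3.137, 0.001]
ft_force: [-0.1, -0.7, -1.3]
gripper_width: 0.447
```

```bash
python3 - <<'E'
from h import *
p,R,th=state(); c,I,d=snap("wrist","w20")
P,uv=top(c,I,d,p[:2],.03,p[2]+.02,p[2]+.055); q=P-p
m=(abs(q[:,1])<.0155)&(q[:,2]>.03); q=q[m]; print("held cap", q[:,2].max(), "x range",q[:,0].min(),q[:,0].max(),"apex",q[q[:,2]>q[:,2].max()-.002].mean(0))
# sphere fit to dome
A=np.c_[2*q,np.ones(len(q))];s=np.linalg.lstsq(A,(q**2).sum(1),rcond=None)[0];print("dome centre",s[:3].round(4),"n",len(q))
rel(p,R,[.447,-.156,.12])
E
```

```text
t 39.85 tcp [0.5404 0.3806 0.1143] th -0.092 tilt [-0.001 -0.   ] q [-1.05  0.56  0.53  1.62 -0.32  1.04  1.05] F [-0.1 -0.7 -1.3] w 0.447
held cap 0.04489938869944593 x range -0.018942623958675298 0.0217518679264187 apex [0.00056472 0.00024578 0.04331173]
dome centre [0.0011 0.0001 0.0212] n 6211
 tool shift cm [  4.39 -54.29  -0.53]
```

View pics/w20.png

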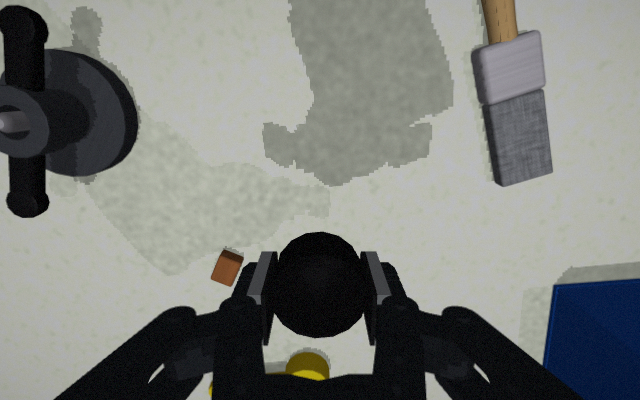

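The cap is held dome up and level at (319,285), about 1 mm off the TCP in x. The tee set is at upper left with its pin through the hub. Carrying to the square stand.

Emit:
servo_tool(
  moves=[
    {"tx": 0.49, "ty": -6.03, "tz": 0, "wx": 0, "wy": 0, "wz": 0, "gripper": 1},
    {"tx": 0.49, "ty": -6.03, "tz": 0, "wx": 0, "wy": 0, "wz": 0, "gripper": 1},
    {"tx": 0.49, "ty": -6.03, "tz": 0, "wx": 0, "wy": 0, "wz": 0, "gripper": 1},
    {"tx": 0.49, "ty": -6.03, "tz": 0, "wx": 0, "wy": 0, "wz": 0, "gripper": 1},
    {"tx": 0.49, "ty": -6.03, "tz": 0, "wx": 0, "wy": 0, "wz": 0, "gripper": 1},
    {"tx": 0.49, "ty": -6.03, "tz": 0, "wx": 0, "wy": 0, "wz": 0, "gripper": 1},
    {"tx": 0.49, "ty": -6.03, "tz": 0, "wx": 0, "wy": 0, "wz": 0, "gripper": 1},
    {"tx": 0.49, "ty": -6.03, "tz": 0, "wx": 0, "wy": 0, "wz": 0, "gripper": 1},
    {"tx": 0.49, "ty": -6.03, "tz": 0, "wx": 0, "wy": 0, "wz": 0, "gripper": 1},
    {"tx": 0, "ty": 0, "tz": 0, "wx": 0, "wy": 0, "wz": 0, "gripper": 1},
    {"tx": 0, "ty": 0, "tz": 2, "wx": 0, "wy": 0, "wz": 0, "gripper": 1},
    {"tx": 0, "ty": 0, "tz": 0, "wx": 0, "wy": 0, "wz": 0, "gripper": 1},
  ],
)

```text
time_s: 41.4
tcp_pos: [0.4456, -0.1541, 0.0931]
orientation: [-0.142, -3.133, -0.001]
ft_force: [0.1, -0.1, -0.2]
gripper_width: 0.453
```

Emit:
servo_tool(
  moves=[
    {"tx": 0, "ty": 0, "tz": 0, "wx": 0, "wy": 0, "wz": 0, "gripper": 1},
    {"tx": 0, "ty": 0, "tz": 0, "wx": 0, "wy": 0, "wz": 0, "gripper": 1},
  ],
)

```text
time_s: 41.65
tcp_pos: [0.4481, -0.1551, 0.0954]
orientation: [0.143, 3.138, 0.0]
ft_force: [-0.5, 0.7, -0.5]
gripper_width: 0.449
```

```bash
python3 - <<'E'
from h import *
p,R,th=state(); rel(p,R,[.4464,-.156,.062])
E
```

```text
t 41.65 tcp [ 0.4481 -0.1551  0.0954] th -0.091 tilt [0.001 0.   ] q [-0.39  0.29  0.74  2.09 -0.26  0.85  1.98] F [-0.5  0.7 -0.5] w 0.449
 tool shift cm [ 0.16 -0.1   3.34]
```

Emit:
servo_tool(
  moves=[
    {"tx": 0.16, "ty": -0.1, "tz": 1.5, "wx": 0, "wy": 0, "wz": 0, "gripper": 1},
    {"tx": 0, "ty": 0, "tz": 1, "wx": 0, "wy": 0, "wz": 0, "gripper": 1},
    {"tx": 0, "ty": 0, "tz": 0, "wx": 0, "wy": 0, "wz": 0, "gripper": 1},
    {"tx": 0, "ty": 0, "tz": 0, "wx": 0, "wy": 0, "wz": 0, "gripper": 1},
    {"tx": 0, "ty": 0, "tz": 0, "wx": 0, "wy": 0, "wz": 0, "gripper": 1},
  ],
)

```text
time_s: 42.28
tcp_pos: [0.4463, -0.1565, 0.0703]
orientation: [0.144, 3.138, 0.0]
ft_force: [-1.3, -0.3, -0.3]
gripper_width: 0.448
```

```bash
python3 - <<'E'
from h import *
p,R,th=state(); rel(p,R,[.4464,-.156,.0462])
E
```

```text
t 42.27 tcp [ 0.4463 -0.1565  0.0703] th -0.092 tilt [ 0.001 -0.   ] q [-0.36  0.33  0.72  2.11 -0.31  0.79  2.03] F [-1.3 -0.3 -0.3] w 0.448
 tool shift cm [-0.01  0.05  2.41]
```

Emit:
servo_tool(
  moves=[
    {"tx": 0, "ty": 0.05, "tz": 1, "wx": 0, "wy": 0, "wz": 0, "gripper": 1},
    {"tx": 0, "ty": 0, "tz": 0.9, "wx": 0, "wy": 0, "wz": 0, "gripper": 1},
    {"tx": 0, "ty": 0, "tz": 0.3, "wx": 0, "wy": 0, "wz": 0, "gripper": 1},
    {"tx": 0, "ty": 0, "tz": 0.15, "wx": 0, "wy": 0, "wz": 0, "gripper": 1},
    {"tx": 0, "ty": 0, "tz": 0, "wx": 0, "wy": 0, "wz": 0, "gripper": 1},
    {"tx": 0, "ty": 0, "tz": 0, "wx": 0, "wy": 0, "wz": 0, "gripper": 1},
  ],
)

```text
time_s: 43.02
tcp_pos: [0.4462, -0.1559, 0.0467]
orientation: [0.144, 3.138, 0.0]
ft_force: [0.1, -0.3, -0.7]
gripper_width: 0.45
```

Emit:
servo_tool(
  moves=[
    {"tx": 0, "ty": 0, "tz": 0.05, "wx": 0, "wy": 0, "wz": 0, "gripper": 1},
    {"tx": 0, "ty": 0, "tz": 0, "wx": 0, "wy": 0, "wz": 0, "gripper": -0.5},
    {"tx": 0, "ty": 0, "tz": 0, "wx": 0, "wy": 0, "wz": 0, "gripper": -0.5},
    {"tx": 0, "ty": 0, "tz": 0, "wx": 0, "wy": 0, "wz": 0, "gripper": -0.5},
    {"tx": 0, "ty": 0, "tz": -3, "wx": 0, "wy": 0, "wz": 0, "gripper": -0.5},
    {"tx": 0, "ty": 0, "tz": -5, "wx": 0, "wy": 0, "wz": 0, "gripper": -0.5},
    {"tx": 0, "ty": 0, "tz": -5, "wx": 0, "wy": 0, "wz": 0, "gripper": -0.5},
    {"tx": -5, "ty": 0, "tz": 0, "wx": 0, "wy": 0, "wz": 0, "gripper": -0.5},
    {"tx": 0, "ty": 0, "tz": 0, "wx": 0, "wy": 0, "wz": 0, "gripper": -0.5},
    {"tx": 0, "ty": 0, "tz": 0, "wx": 0, "wy": 0, "wz": 0, "gripper": -0.5},
  ],
)

```text
time_s: 44.28
tcp_pos: [0.4948, -0.1605, 0.1754]
orientation: [-0.144, -3.136, 0.0]
ft_force: [-1.2, 0.3, -0.3]
gripper_width: 0.75
```

```bash
python3 - <<'E'
from h import *
p,R,th=state(); c,I,d=snap("wrist","w21")
P,uv=top(c,I,d,(.447,-.156),.03,.078,.1); h=P[:,2]
q=P-[.447,-.156,0]; A=np.c_[2*q,np.ones(len(q))];s=np.linalg.lstsq(A,(q**2).sum(1),rcond=None)[0];print("cap apex z",np.percentile(h,[50,98]),h.max(),"dome centre",(s[:2]+[.447,-.156]).round(4))
P,uv=top(c,I,d,(.447,-.156),.1,.046,.058);m=np.hypot(*(P[:,:2]-[.447,-.156]).T)>.03
print("lever arm top z vs r",[(P[m&(abs(P[:,0]-.447-x)<.008)][:,2].mean().round(4)) for x in(.04,.06,.08)])
snap("side","s2"); T=snap("top","t2")
for n,xy,h in(("offcut",(.554,-.016),.028),("lch",(.602,.297),.014),("rch",(.591,-.296),.014)):
    for f in("top0","t2"):
        P,uv=top(*load(f),xy,.035,h-.006,h+.006);print(n,f,len(P),P.mean(0).round(4))
I=cv2.imread("pics/s2.png");cv2.imwrite("pics/s2c.png",cv2.resize(I[120:330,180:440],None,fx=3,fy=2.8))
E
```

```text
t 44.27 tcp [ 0.4948 -0.1605  0.1754] th -0.092 tilt [-0.002 -0.   ] q [-0.44  0.28  0.8   1.91 -0.23  1.05  1.93] F [-1.2  0.3 -0.3] w 0.75
cap apex z [0.08794222 0.09022452] 0.0913982962353199 dome centre [ 0.4479 -0.1557]
lever arm top z vs r [np.float64(0.0543), np.float64(0.0543), np.float64(0.0544)]
offcut top0 225 [ 0.5541 -0.0169  0.0268]
offcut t2 228 [ 0.5542 -0.0167  0.0271]
lch top0 75 [0.601  0.2956 0.0133]
lch t2 74 [0.6008 0.2956 0.0138]
rch top0 69 [ 0.5905 -0.296   0.0124]
rch t2 71 [ 0.5902 -0.2964  0.0126]
```

View pics/s2c.png

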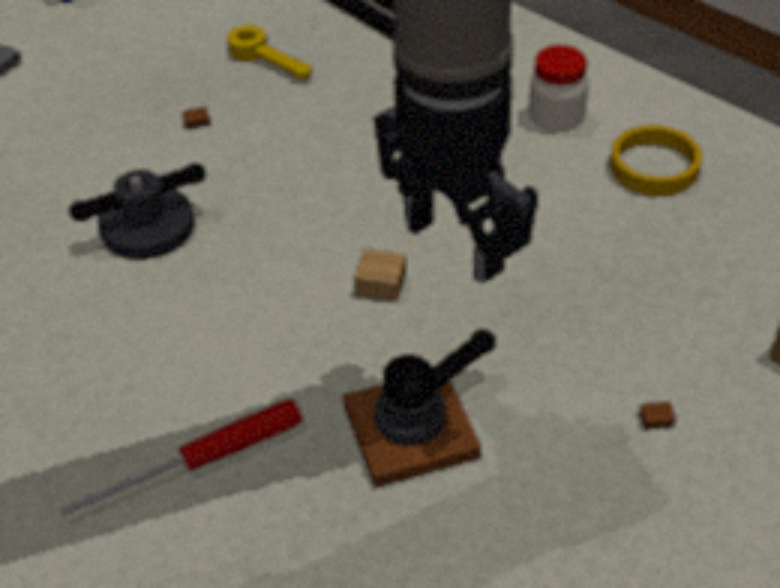

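View pics/w21.png

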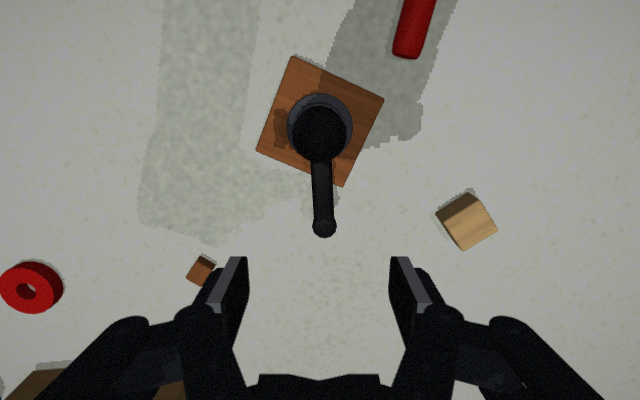

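The side crop shows both stacks upright: tee set at (140,205), square set at (410,400). The wrist view shows the cap at (319,130) over the lever hub. Cap apex is about 90 mm (expect 90), the lever arm is level, the bystanders haven't moved and the gripper is clear. Handing in.

```bash
python3 -c "
from rig import manip
print(manip.sign_off())"
```

```text
the job is handed in; nothing more can be done
None
```

Both pivot sets are built and the job is handed in, at about 44 s of the 141 s allowed. `sign_off` gave no verdict, so the figures below are my own last measurements.

| Stand | Part | Top height measured (expected) | Distance from pin axis |
|---|---|---|---|
| Square | Wide ring | 35.8 mm (36) | about 1 mm |
| Square | Lever | 59.7 mm (60) | under 1 mm |
| Square | Cap | about 90 mm (90) | about 1 mm |
| Round | Narrow ring | 37.7 mm (38) | about 1.7 mm |
| Round | Two-armed handle | 61.7 mm (62) | under 1 mm |

- **Level:** the lever's and handle's top faces sloped by less than 0.01. I didn't measure the rings or the cap for tilt separately, but their heights fit flat seating.
- **Bystanders:** the wooden offcut and both small blocks are within 0.5 mm of where they started. The red ring and yellow lever were not touched.
- **Gripper:** it was clear of everything when I handed in.

- **Failed first grasp:** my first try at the narrow ring closed on air, without touching it. The reported tool position was about 39 mm lower along the tool than where the wrist depth picture showed the fingertips. I corrected for that, and every later grasp held.
- **View disagreement:** the first top and side camera positions differed by up to about 20 mm. I worked from close wrist-camera depth instead.

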